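# Refit the rollers and lock the drive hub of a dough roller

## Task

The dough roller has been washed and must be made ready: lay every roller that is on the counter into the machine's rack, one to a slot, fully down. Turn the shaft by its crank until its flat faces straight up at the setscrews, and only then tighten both setscrews fully (clockwise) with the hex key, and stand the key back upright in its rest. Last of all push the drive bay's door shut until it is home on its catch, with the flat still facing up, and leave the other things on the counter alone.

Things in the scene. Friction and masses are not known exactly. Their poses are not given: they have to be found in the camera images.
- machine: Dough roller machine, fixed, low white box 180 (x) x 330 (y) mm; origin: centre of its underside, x away from the robot, y left, z up. Right part (y -172 to 24 mm): roller rack, deck 50 mm high, three slots along x. Left part (y 24 to 150 mm): drive bay, open on top, side walls 100 mm high, with two hubs on one shaft (52 mm diameter, 80 mm high, middles at y = 58 and 118 mm) and a door in front.
- slot0 (a point): Centre of a roller lying home in the right slot (20 mm above the deck); slot axis along the machine's x. Slots are 60 mm apart, each 46 mm wide between 20 mm high posts (only at 38 to 62 mm either way along x, 14 mm wide; free between them) and 132 mm long between 12 mm high end bars. Any roller fits any slot.
- slot1 (a point): The same for the middle slot.
- slot2 (a point): The same for the left slot, 39 mm from the bay wall.
- roller0: A loose roller, 120 mm long: white cylinder 30 mm diameter and 80 mm long between two metal end blocks 40 x 40 mm, each 20 mm long. 0.15 to 0.3 kg. Origin at its centre, x along its axis; lies on any side of its end blocks, centre 20 mm above what it lies on. Grip it across the white middle. Two or three of the three are there. Home in the rack it lies in a slot, centre 70 mm above the counter.
- roller1: A loose roller, 120 mm long: white cylinder 30 mm diameter and 80 mm long between two metal end blocks 40 x 40 mm, each 20 mm long. 0.15 to 0.3 kg. Origin at its centre, x along its axis; lies on any side of its end blocks, centre 20 mm above what it lies on. Grip it across the white middle. Two or three of the three are there. Home in the rack it lies in a slot, centre 70 mm above the counter.
- roller2: A loose roller, 120 mm long: white cylinder 30 mm diameter and 80 mm long between two metal end blocks 40 x 40 mm, each 20 mm long. 0.15 to 0.3 kg. Origin at its centre, x along its axis; lies on any side of its end blocks, centre 20 mm above what it lies on. Grip it across the white middle. Two or three of the three are there. Home in the rack it lies in a slot, centre 70 mm above the counter.
- shaft (a joint): Angle of the horizontal steel shaft (20 mm diameter, D section, along the machine's y, axis 80 mm high at the machine's x = 0) about its axis: 0 = its flat (and the crank arm, which points the same way as the flat) faces straight up at the setscrews, positive = leaning towards the robot (machine -x). Range -0.5 to 1.6; starts 0.5 to 1.35. Stays where left (friction about 0.12 N m).
- crank_grip (a point): Middle of the crank's black handle, a bar 16 mm in diameter and 60 mm long along the machine's y, turning with the arm 50 mm off the shaft's axis, outside the bay's left wall (middle of the handle at machine y = 202 mm).
- setscrew0 (a joint): Angle of the upright setscrew in the top of the right hub: grows clockwise seen from above; tight at the stop at 1.5, starts 0 to 0.3. It turns against friction of about 0.1 N m and does not rise or sink.
- setscrew1 (a joint): Angle of the upright setscrew in the top of the left hub: grows clockwise seen from above; tight at the stop at 1.5, starts 0 to 0.3. It turns against friction of about 0.1 N m and does not rise or sink.
- screw_top0 (a point): Centre of the upper end of setscrew0 (about 27 mm across, 122 mm above the counter), turning with it; z up along its axis. Hex socket 15 mm across flats, 16 mm deep; its flats' normals lie along this point's x and every 60 degrees from it.
- screw_top1 (a point): Centre of the upper end of setscrew1 (about 27 mm across, 122 mm above the counter), turning with it; z up along its axis. Hex socket 15 mm across flats, 16 mm deep; its flats' normals lie along this point's x and every 60 degrees from it.
- hex_key: T-handled hex key, 111 mm tall, 0.14 kg, standing upright; origin: centre of the tip's underside, z up along the shank. Hex shank 14 mm across flats, its flats' normals along the key's x and every 60 degrees; lowest 6 mm tapered. Handle: black bar along the key's x, 90 long, 16 wide, 26 mm high, from 85 to 111 mm above the tip.
- key_rest: Fixed white block 80 x 80 mm, 45 mm high, with one round upright bore in its middle, 20 mm wide and 37 mm deep, in which the key stands (tip 8 mm above the counter). Origin: centre of its underside.
- key_bore (a point): Mouth of the bore in the key rest, centre, 45 mm above the counter.
- door (a joint): Opening angle of the drive bay's door: 0 = shut and home, positive = open towards the robot; starts 0.5 to 0.85. The door turns easily; in the last 0.13 rad a sprung ball catch resists (about 12 N near the free edge; let go there, it springs open again), and past 0.05 rad it pulls the door home.
- door_hinge (a point): On the door's upright hinge axis at its right (machine -y) edge, at half the door's height (70 mm above the counter); turns with the door. The plate runs from here along this point's y, 118 mm to the free edge, is 8 mm thick (its outer face lies at x = -8 mm here) and 76 mm high (32 to 108 mm above the counter).
- door_edge (a point): On the door's outer face, 5 mm from its free edge, at half height; push here, towards the machine.
- bowl: Small steel sauce bowl 70 mm across, 30 mm high, origin under its centre. Leave alone.
- jar: Closed amber jar 64 mm across, 90 mm high, origin under its centre. Leave alone.
- scraper: Wooden scraper board 70 x 100 x 12 mm, origin under its centre. Leave alone.
Mind the look-alikes: they are no part of the job. What is shaped like the roller1 but brown or yellow is not meant. What is shaped like the roller2 but brown is not meant.

How it is judged:
By the outcome, as a careful person would: the job done as asked, in the order asked, and still so for the second after the job is handed in, with the robot touching nothing.
Of roller0, roller1, roller2 only 2 to 3 are there at a start; the rules pass over those that are not, and their reading is None.
At some moment in a run one of roller0, roller1, roller2 may be knocked a few centimetres aside while the robot is not near it.
It also fails if it takes over 200 s, if anything falls off the work surface, if the arm or the gripper's body presses on something with over 40 N, if the wrist force passes 120 N, or if a joint passes its speed limit or range.

## Robot

A 6-joint arm with a two-finger parallel gripper is mounted at the origin on the work surface. World frame = base frame: x ahead of the robot, y to its left, z up, the work surface at z = 0. Lengths are in m, angles in rad, forces in N, time in s.
With the tool pointing down it reaches from about 0.425 to 0.925 m from the base axis. Payload 12.5 kg.
Tool frame: the origin (TCP) lies at the centre of the arm's flange, where the gripper is bolted on; the fingertips stand robot.nose_length ahead of it and the grasp point (between the pads) lies 155 mm ahead of it (robot.nose_length is the distance from the TCP to the fingertips, in m); x points along the fingers, z is the direction in which the jaws open and shut, and the axes are right-handed (so a half turn about x gives the same grasp; the last joint's range is limited). The gripper opens to 85 mm and grips with 20 to 120 N. Pads are 22 mm wide; open, the fingers measure 114 mm over their backs; the gripper's body (76 mm by 85 mm) begins 54 mm behind the grasp point. The pads swing forward as they close: fully open they stand 13 mm farther back than shut.
Start: joints at [1.243, 0.491, 1.559, -0, 1.092, -0.106], TCP at [0.137, 0.61, 0.405] pointing down, gripper open.
Joint ranges: [-3.1, 3.1], [-0.84, 2.19], [0.05, 2.79], [-1.13, 4.28], [0.06, 2.93], [-2.69, 2.69]. Speed limits (rad/s): [2.22, 2.22, 2.79, 3.14, 3.14, 3.14].

## Interface

Orientations are given as a unit quaternion [x, y, z, w].
In Python, from workcell import state, imaging, close_job, robot gives the robot as it stands.
- The arm moves only by the tool servo_tool, never from a script. Its argument "targets" is a list of rows, each an object of numbers: "ax", "ay", "az": the turn, a rotation vector about the tool's x, y, z in degrees; "dx", "dy", "dz": the shift along the tool's x, y, z in m; "grip": the finger opening in m, from 0 to 0.0854. In form: [{"ax": .., "ay": .., "az": .., "dx": .., "dy": .., "dz": .., "grip": ..}, ...]. A call has 1 to 12 rows; each row shifts and turns the pose as measured when the row begins, along the tool's axes as they then stand; what a row does not reach is not made up. A row lasts 1/8 s, in which the tool goes at most 62.5 mm and 10.7 degrees, less where a joint would pass 70% of its speed; a pose out of reach is approached as far as the arm can. A call is refused whole if a number of a shift passes 0.0625 or a number of a turn 10.7, either way. A call with a gripper value outside its range is refused whole. The fingers move at their own pace and stop on an object; "force" is the grip in N (left out, the last holds). Time passes only in rows, so rows that do not move let the fingers close. It gives the time, the measured TCP pose, the force and the opening at its end, in the units of the state.
- state(): the state, without advancing time (a new reading comes with each control period).
- imaging.snapshot(name): name is "scene" or "side" or "wrist"; returns (picture, depth): 384x512x3 uint8, red, green, blue; 384x512 float32, m along the optical axis (not along the pixel's ray), 0 where there is no reading.
- imaging.camera_model(name): a dict with "fx", "fy", "cx", "cy" (pixels), "camera_from_world" (4x4, takes a point from world to camera coordinates). Camera axes: x right, y down, z forward; pixel columns grow to the right and rows downward; lengths in m; the calibration is good to about 2 mm. A picture is of the moment at which its call begins: read the wrist's pose just before it. camera_model takes no time and is no camera call; for the wrist camera it gives the pose at the moment of the call.
- close_job(): hands the job in, once; it reports no verdict.
The state is a dict: "clock": time; "q": joint angles; "dq": joint speeds; "tau": joint torques, N m; "position": TCP position; "tool_rot": TCP orientation; "ft_force": force on the tool from outside, world axes, zero at the start; "torque": the same for the moment, N m; "width": opening from 0.0 (shut) to 1.0 (fully open).
Only numpy, scipy, OpenCV 4.12 (cv2) and the standard library are available. Lean on these libraries where they do the work, as an engineer would, in place of code of your own. Each camera call takes 0.05 s, during which the arm holds its last target. There are 200 camera calls.

## Working session

There is one attempt and no reset: what is moved stays moved. The work goes in short steps, Python scripts to look and compute and a tool call to move; the robot and the scene stay as the last step left them, time stands still between calls to the robot, and variables do not carry over. Pictures are saved under pics/ and viewed, about 12 in all and at most 16, crops included, and the job is handed in when it is done.

Besides the shell and the picture viewer there is one more tool, called after "Call:" by a JSON object that holds its "api" and its "payload", one argument or row to a line. servo_tool: Moves the arm, as the interface text tells. Its arguments: {"type":"object","properties":{"targets":{"type":"array","items":{"type":"object","properties":{"ax":{"type":"number"},"ay":{"type":"number"},"az":{"type":"number"},"dx":{"type":"number"},"dy":{"type":"number"},"dz":{"type":"number"},"grip":{"type":"number"}}}},"force":{"type":"number"}},"required":["targets"]}

```bash
ls; mkdir -p pics; cat > h.py <<'E'
import numpy as np, cv2
from scipy.spatial.transform import Rotation as R
from workcell import state, imaging, close_job, robot
def snap(n,f=None):
    M=imaging.camera_model(n); p,d=imaging.snapshot(n)
    if f: cv2.imwrite('pics/'+f,p[:,:,::-1])
    np.savez('last_%s.npz'%n,p=p,d=d,**{k:M[k] for k in M if k in('fx','fy','cx','cy','camera_from_world')})
    return p,d,M
def load(n): return np.load('last_%s.npz'%n)
def cloud(d,M):
    v,u=np.mgrid[:d.shape[0],:d.shape[1]]
    c=np.stack([(u-M['cx'])/M['fx']*d,(v-M['cy'])/M['fy']*d,d],-1)
    T=np.linalg.inv(M['camera_from_world']); return c@T[:3,:3].T+T[:3,3]
def proj(P,M):
    T=np.array(M['camera_from_world']);c=np.atleast_2d(P)@T[:3,:3].T+T[:3,3]
    return np.c_[c[:,0]/c[:,2]*M['fx']+M['cx'],c[:,1]/c[:,2]*M['fy']+M['cy']]
def ray(u,v,z,M):
    T=np.linalg.inv(M['camera_from_world']);r=T[:3,:3]@[(u-M['cx'])/M['fx'],(v-M['cy'])/M['fy'],1]
    return T[:3,3]+r*(z-T[2,3])/r[2]
E
python3 - <<'E'
from h import *
for n in('scene','side','wrist'):
    p,d,M=snap(n,n+'0.png'); T=np.linalg.inv(M['camera_from_world']);print(n,M['fx'],T.round(3).tolist())
s=state();print(s['position'],s['tool_rot'],s['width'],robot.nose_length,s['clock'])
a=cv2.imread('pics/scene0.png');b=cv2.imread('pics/side0.png')
cv2.imwrite('pics/A.png',cv2.resize(a,(800,600)))
E
```

```text
pics
scene 379.3387350368217 [[-0.887, 0.356, -0.294, 0.89], [0.461, 0.707, -0.536, 0.628], [0.017, -0.611, -0.792, 1.144], [0.0, 0.0, 0.0, 1.0]]
side 454.8154034079906 [[0.933, -0.257, 0.253, 0.182], [-0.36, -0.629, 0.689, -0.902], [-0.017, -0.734, -0.679, 0.98], [0.0, 0.0, 0.0, 1.0]]
wrist 291.6512797519716 [[0.22, 0.937, 0.272, 0.068], [0.976, -0.211, -0.061, 0.626], [0.0, 0.278, -0.96, 0.373], [0.0, 0.0, 0.0, 1.0]]
[0.13746434 0.60968887 0.40428903] [-0.44172808  0.55250502  0.44143948  0.55203776] 0.9995305691443945 0.1734 0.15
```

View pics/A.png

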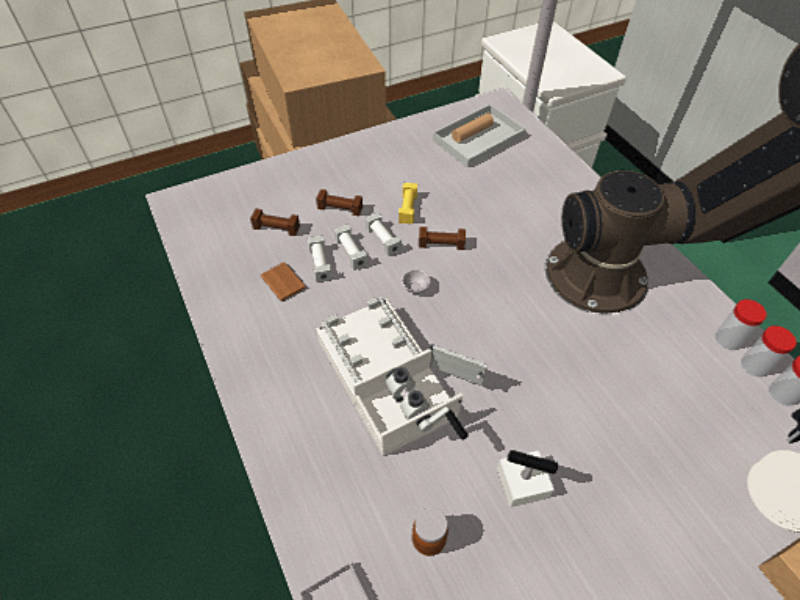

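View pics/side0.png

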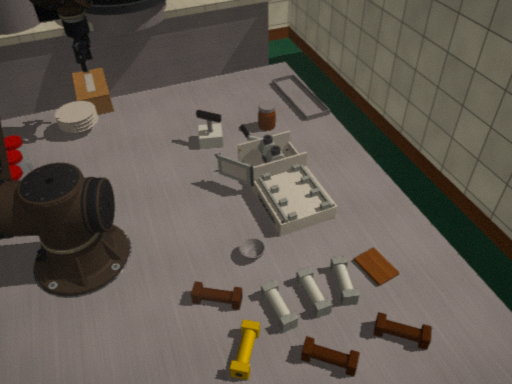

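Scene (800-wide view): three white rollers at (320,257), (351,247), (384,234). The brown ones at (275,221), (340,202), (442,238) and the yellow one at (408,203) are decoys. The machine is at (390,375), its crank at (440,420) and the key rest at (527,478). Next I'll measure from the depth clouds.

```bash
python3 - <<'E'
from h import *
P=[];C=[]
for n in('scene','side'):
    L=load(n);c=cloud(L['d'],L);k=L['d']>0;P.append(c[k]);C.append(L['p'][k])
    for z0 in [0]:
        t=c[k];m=(abs(t[:,0]-.65)<.3)&(abs(t[:,1])<.5)&(abs(t[:,2])<.012);print(n,'table z',np.median(t[m][:,2]))
P=np.concatenate(P);C=np.concatenate(C)
# top-down map 1.5 mm/px : rows = x descending, cols = y descending
s=.002;H=np.full((350,600),-1.);I=np.zeros((350,600,3),np.uint8)
o=np.argsort(P[:,2]);P=P[o];C=C[o]
m=(P[:,2]<.2)&(P[:,2]>-.01);P=P[m];C=C[m]
r=((1.0-P[:,0])/s).astype(int);q=((.6-P[:,1])/s).astype(int)
k=(r>=0)&(r<350)&(q>=0)&(q<600);H[r[k],q[k]]=P[k][:,2];I[r[k],q[k]]=C[k]
white=(I.min(2)>110)&(H>.012)
n,lab,st,ce=cv2.connectedComponentsWithStats(cv2.morphologyEx((H>.012).astype(np.uint8),cv2.MORPH_CLOSE,np.ones((3,3))))
for i in range(1,n):
    if st[i,4]<60: continue
    yy,xx=np.where(lab==i);rc=cv2.minAreaRect(np.c_[1.0-yy*s-s/2,.6-xx*s-s/2].astype(np.float32))
    print(i,st[i,4],'c',np.round(rc[0],3),'size',np.round(rc[1],3),round(rc[2],1),'h',H[lab==i].max().round(3),'rgb',np.median(I[lab==i],0))
J=cv2.resize(I[:,:,::-1],None,fx=1.33,fy=1.33,interpolation=cv2.INTER_NEAREST);cv2.imwrite('pics/top.png',J)
E
```

```text
scene table z 0.0003916315709738827
side table z 0.0018539672271776775
1 316 c [0.887 0.387] size [0.104 0.086] 3.3 h 0.025 rgb [82. 77. 72.]
28 1634 c [ 0.717 -0.327] size [0.072 0.102] 10.6 h 0.02 rgb [104.  56.  17.]
29 1104 c [ 0.667 -0.515] size [0.047 0.125] 49.4 h 0.048 rgb [62. 30.  9.]
30 872 c [0.689 0.37 ] size [0.07  0.064] 63.4 h 0.099 rgb [101.5  70.   57. ]
31 14366 c [0.571 0.064] size [0.265 0.407] 1.1 h 0.128 rgb [43. 43. 40.]
32 1043 c [ 0.612 -0.342] size [0.128 0.042] 77.3 h 0.046 rgb [99. 97. 91.]
33 1048 c [ 0.525 -0.344] size [0.042 0.126] 1.0 h 0.046 rgb [109. 106.  96.]
34 1065 c [ 0.486 -0.507] size [0.047 0.123] 50.3 h 0.047 rgb [64. 31.  9.]
35 1630 c [0.475 0.362] size [0.09  0.083] 75.2 h 0.125 rgb [33. 32. 30.]
36 582 c [ 0.433 -0.165] size [0.07  0.069] 14.0 h 0.036 rgb [94. 87. 83.]
37 1046 c [ 0.431 -0.348] size [0.042 0.127] 3.7 h 0.047 rgb [117.  113.5 101. ]
40 815 c [ 0.32  -0.421] size [0.124 0.042] 56.6 h 0.045 rgb [158. 125.   0.]
41 563 c [ 0.323 -0.282] size [0.045 0.072] 63.4 h 0.046 rgb [63. 36. 18.]
```

View pics/top.png

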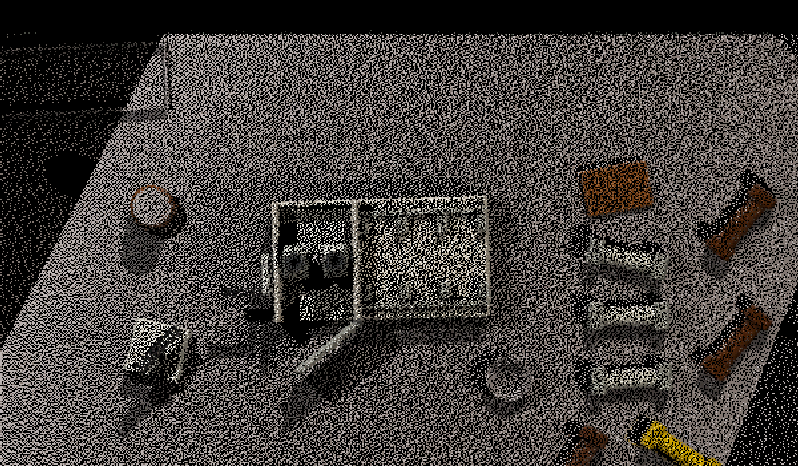

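```bash
cat >> h.py <<'E'
def plan(x,y,z,jaw=None,n=None):
    """rows to bring TCP to x,y,z with jaw axis (tool z) at angle jaw deg (mod 180) keeping tool down"""
    s=state();Q=R.from_quat(s['tool_rot']);M=Q.as_matrix();p=np.array(s['position'])
    zj=np.degrees(np.arctan2(M[1,2],M[0,2]))
    d=0 if jaw is None else (jaw-zj+90)%180-90
    if jaw is not None and n!='': print('jaw',zj.round(2),'turn',round(d,2),'q6',np.round(s['q'][5],2),'down err',M[:2,0].round(4))
    g=np.array([x,y,z]);k=n or int(max(np.ceil(np.linalg.norm(g-p)/.055),np.ceil(abs(d)/10),1))
    # level correction: axis taking tool x to straight down, tool frame
    c=np.cross(M[:,0],[0,0,-1]);ct=np.degrees(M.T@c)
    for i in range(k):
        a=np.radians(zj+d*i/k);tz=np.array([np.cos(a),np.sin(a),0]);tx=np.array([0,0,-1]);ty=np.cross(tz,tx)
        w=(g-p)/k
        print('dx %.4f dy %.4f dz %.4f ax %.2f'%(w@tx,w@ty,w@tz,-d/k), 'ay %.2f az %.2f'%(ct[1],ct[2]) if i==k-1 else '')
def st():
    s=state();M=R.from_quat(s['tool_rot']).as_matrix();print('t',round(s['clock'],2),'p',np.round(s['position'],4),'jaw',np.degrees(np.arctan2(M[1,2],M[0,2])).round(2),'tilt',M[:2,0].round(4),'w',round(s['width'],3),'F',np.round(s['ft_force'],1))
E
python3 - <<'E'
from h import *
s=state();M=R.from_quat(s['tool_rot']).as_matrix();L=load('wrist');T=np.linalg.inv(L['camera_from_world'])
print('tool\n',M.round(3),'\ncam in tool',(M.T@(T[:3,3]-s['position'])).round(4),'\n',(M.T@T[:3,:3]).round(3))
st();plan(.54,.04,.42,90)
plan(.54,.04,.42,-90+180-.1)
E
```

```text
tool
 [[-0.    -0.975  0.22 ]
 [-0.001  0.22   0.975]
 [-1.     0.    -0.001]] 
cam in tool [0.0315 0.0708 0.0004] 
 [[-0.001 -0.278  0.96 ]
 [ 0.    -0.96  -0.278]
 [ 1.     0.     0.001]]
t 0.15 p [0.1375 0.6097 0.4043] jaw 77.29 tilt [-0.0003 -0.0007] w 1.0 F [-0.4 -0.1 -0.5]
jaw 77.29 turn 12.71 q6 -0.11 down err [-0.0003 -0.0007]
dx -0.0012 dy -0.0398 dz -0.0359 ax -0.98 
dx -0.0012 dy -0.0392 dz -0.0366 ax -0.98 
dx -0.0012 dy -0.0386 dz -0.0373 ax -0.98 
dx -0.0012 dy -0.0380 dz -0.0379 ax -0.98 
dx -0.0012 dy -0.0373 dz -0.0386 ax -0.98 
dx -0.0012 dy -0.0366 dz -0.0392 ax -0.98 
dx -0.0012 dy -0.0360 dz -0.0398 ax -0.98 
dx -0.0012 dy -0.0353 dz -0.0404 ax -0.98 
dx -0.0012 dy -0.0346 dz -0.0410 ax -0.98 
dx -0.0012 dy -0.0339 dz -0.0416 ax -0.98 
dx -0.0012 dy -0.0332 dz -0.0422 ax -0.98 
dx -0.0012 dy -0.0324 dz -0.0427 ax -0.98 
dx -0.0012 dy -0.0317 dz -0.0433 ax -0.98 ay -0.04 az -0.01
jaw 77.29 turn 12.61 q6 -0.11 down err [-0.0003 -0.0007]
dx -0.0012 dy -0.0398 dz -0.0359 ax -0.97 
dx -0.0012 dy -0.0392 dz -0.0366 ax -0.97 
dx -0.0012 dy -0.0386 dz -0.0373 ax -0.97 
dx -0.0012 dy -0.0380 dz -0.0379 ax -0.97 
dx -0.0012 dy -0.0373 dz -0.0385 ax -0.97 
dx -0.0012 dy -0.0367 dz -0.0392 ax -0.97 
dx -0.0012 dy -0.0360 dz -0.0398 ax -0.97 
dx -0.0012 dy -0.0353 dz -0.0404 ax -0.97 
dx -0.0012 dy -0.0346 dz -0.0410 ax -0.97 
dx -0.0012 dy -0.0339 dz -0.0416 ax -0.97 
dx -0.0012 dy -0.0332 dz -0.0421 ax -0.97 
dx -0.0012 dy -0.0325 dz -0.0427 ax -0.97 
dx -0.0012 dy -0.0318 dz -0.0432 ax -0.97 ay -0.04 az -0.01
```

Call:
{"api": "servo_tool", "payload": {
  "targets": [
    {"dy": -0.043,"dz": -0.039,"ax": -1},
    {"dy": -0.043,"dz": -0.039,"ax": -1},
    {"dy": -0.042,"dz": -0.04,"ax": -1},
    {"dy": -0.042,"dz": -0.041,"ax": -1},
    {"dy": -0.041,"dz": -0.042,"ax": -1},
    {"dy": -0.04,"dz": -0.042,"ax": -1},
    {"dy": -0.04,"dz": -0.043,"ax": -1},
    {"dy": -0.039,"dz": -0.043,"ax": -1},
    {"dy": -0.038,"dz": -0.044,"ax": -1},
    {"dy": -0.037,"dz": -0.045,"ax": -1},
    {"dy": -0.036,"dz": -0.045,"ax": -1},
    {"dy": -0.036,"dz": -0.046,"ax": -1}
  ]
}}

```text
invalid input at $.targets[0]: expected keys ax, ay, az, dx, dy, dz, grip
```

```bash
python3 - <<'E'
from h import *
st();plan(.57,.02,.42,90)
E
```

```text
t 0.15 p [0.1375 0.6097 0.4043] jaw 77.29 tilt [-0.0003 -0.0007] w 1.0 F [-0.4 -0.1 -0.5]
jaw 77.29 turn 12.71 q6 -0.11 down err [-0.0003 -0.0007]
dx -0.0011 dy -0.0394 dz -0.0343 ax -0.91 
dx -0.0011 dy -0.0389 dz -0.0349 ax -0.91 
dx -0.0011 dy -0.0383 dz -0.0355 ax -0.91 
dx -0.0011 dy -0.0377 dz -0.0361 ax -0.91 
dx -0.0011 dy -0.0372 dz -0.0367 ax -0.91 
dx -0.0011 dy -0.0366 dz -0.0373 ax -0.91 
dx -0.0011 dy -0.0360 dz -0.0379 ax -0.91 
dx -0.0011 dy -0.0354 dz -0.0384 ax -0.91 
dx -0.0011 dy -0.0348 dz -0.0390 ax -0.91 
dx -0.0011 dy -0.0341 dz -0.0395 ax -0.91 
dx -0.0011 dy -0.0335 dz -0.0401 ax -0.91 
dx -0.0011 dy -0.0329 dz -0.0406 ax -0.91 
dx -0.0011 dy -0.0322 dz -0.0411 ax -0.91 
dx -0.0011 dy -0.0316 dz -0.0416 ax -0.91 ay -0.04 az -0.01
```

Call:
{"api": "servo_tool", "payload": {
  "targets": [
    {"ax": -1,"ay": 0,"az": 0,"dx": -0.001,"dy": -0.043,"dz": -0.039,"grip": 0.085},
    {"ax": -1,"ay": 0,"az": 0,"dx": -0.001,"dy": -0.043,"dz": -0.039,"grip": 0.085},
    {"ax": -1,"ay": 0,"az": 0,"dx": -0.001,"dy": -0.042,"dz": -0.04,"grip": 0.085},
    {"ax": -1,"ay": 0,"az": 0,"dx": -0.001,"dy": -0.042,"dz": -0.041,"grip": 0.085},
    {"ax": -1,"ay": 0,"az": 0,"dx": -0.001,"dy": -0.041,"dz": -0.042,"grip": 0.085},
    {"ax": -1,"ay": 0,"az": 0,"dx": -0.001,"dy": -0.04,"dz": -0.043,"grip": 0.085},
    {"ax": -1,"ay": 0,"az": 0,"dx": -0.001,"dy": -0.04,"dz": -0.044,"grip": 0.085},
    {"ax": -1,"ay": 0,"az": 0,"dx": -0.001,"dy": -0.039,"dz": -0.045,"grip": 0.085},
    {"ax": -1,"ay": 0,"az": 0,"dx": -0.001,"dy": -0.038,"dz": -0.045,"grip": 0.085},
    {"ax": -1,"ay": 0,"az": 0,"dx": -0.001,"dy": -0.038,"dz": -0.046,"grip": 0.085},
    {"ax": -1,"ay": 0,"az": 0,"dx": -0.001,"dy": -0.037,"dz": -0.046,"grip": 0.085},
    {"ax": -1,"ay": 0,"az": 0,"dx": -0.001,"dy": -0.037,"dz": -0.047,"grip": 0.085}
  ]
}}

```text
clock: 1.65
position: [0.5622, 0.0219, 0.4159]
tool_rot: [0.5, -0.5, -0.5, -0.5]
ft_force: [0.2, 0.6, 0.5]
width: 0.995
```

```bash
python3 - <<'E'
import re
s=open('h.py').read()
s=s.replace("""        print('dx %.4f dy %.4f dz %.4f ax %.2f'%(w@tx,w@ty,w@tz,-d/k), 'ay %.2f az %.2f'%(ct[1],ct[2]) if i==k-1 else '')""",
"""        print('dx %.4f dy %.4f dz %.4f ax %.2f'%(w@tx,w@ty,w@tz,-d/k), 'ay %.2f az %.2f'%(ct[1],ct[2]) if i==k-1 else '')""")
open('h.py','w').write(s)
E
python3 - <<'E'
from h import *
st();plan(.57,.02,.42,90)
snap('wrist','w1.png')
E
```

```text
t 1.65 p [0.5622 0.0219 0.4159] jaw 90.03 tilt [ 0.0002 -0.001 ] w 0.995 F [0.2 0.6 0.5]
jaw 90.03 turn -0.03 q6 -1.65 down err [ 0.0002 -0.001 ]
dx -0.0041 dy -0.0078 dz -0.0019 ax 0.03 ay -0.06 az 0.01
```

View pics/w1.png

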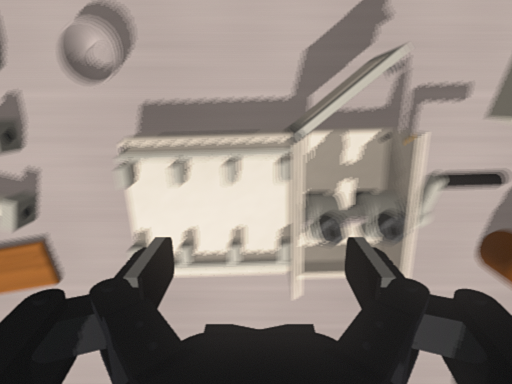

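Call:
{"api": "servo_tool", "payload": {
  "targets": [
    {"ax": 0,"ay": 0,"az": 0,"dx": -0.03,"dy": -0.035,"dz": 0,"grip": 0.085},
    {"ax": 0,"ay": 0,"az": 0,"dx": -0.03,"dy": -0.035,"dz": 0,"grip": 0.085},
    {"ax": 0,"ay": 0,"az": 0,"dx": 0,"dy": 0,"dz": 0,"grip": 0.085},
    {"ax": 0,"ay": 0,"az": 0,"dx": 0,"dy": 0,"dz": 0,"grip": 0.085}
  ]
}}

```text
clock: 2.2
position: [0.6375, 0.0143, 0.4743]
tool_rot: [-0.498, 0.503, 0.499, 0.5]
ft_force: [0.7, 0.0, -0.2]
width: 0.996
```

```bash
python3 - <<'E'
from h import *
st();snap('wrist','w2.png')
a=cv2.imread('pics/w2.png');cv2.imwrite('pics/w2b.png',cv2.resize(a,(800,600),interpolation=cv2.INTER_CUBIC))
E
```

```text
t 2.2 p [0.6375 0.0143 0.4743] jaw 89.7 tilt [-0.0035 -0.0023] w 0.996 F [ 0.7  0.  -0.2]
```

View pics/w2b.png

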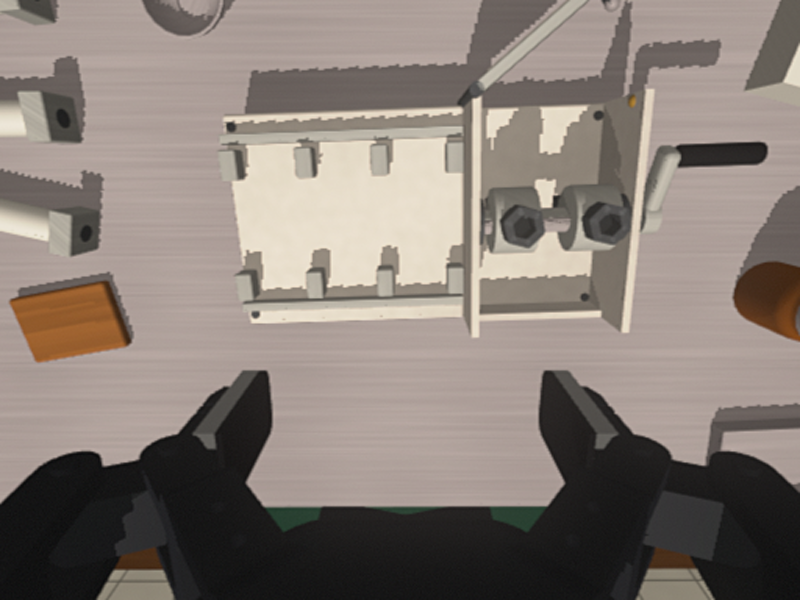

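```bash
python3 - <<'E'
from h import *
from scipy.optimize import least_squares
L=load('wrist');c=cloud(L['d'],L);z=c[...,2];d=L['d']
m=(z>.1)|(d==0)
def comps(lo,hi,amin):
    k=((z>lo)&(z<hi)&(d>0)&(abs(c[...,0]-.61)<.14)&(c[...,1]<.25)&(c[...,1]>-.2)).astype(np.uint8)
    n,lab,s,ce=cv2.connectedComponentsWithStats(k,connectivity=4)
    for i in range(1,n):
        if s[i,4]>=amin:
            q=c[lab==i];r=cv2.minAreaRect(q[:,:2].astype(np.float32));print(s[i,4],'px',ce[i].round(1),'ctr',np.round(r[0],4),'sz',np.round(r[1],3),round(r[2],1),'z',np.median(q[:,2]).round(4),'mean',q.mean(0).round(4))
print('table',np.median(z[(z<.02)&(z>-.02)]))
print('posts');comps(.066,.075,8)
print('walls');comps(.094,.106,20)
print('screws');comps(.114,.13,20)
print('deck');comps(.045,.055,200)
for u,v in [(522,225),(606,222)]:print(ray(u/1.5625,v/1.5625,.122,L).round(4))
E
```

```text
table -0.00036281656781439464
posts
203 px [398.2  90.4] ctr [0.5511 0.183 ] sz [0.069 0.002] 2.0 z 0.0705 mean [0.5499 0.1831 0.0705]
50 px [299.   90.5] ctr [0.5497 0.063 ] sz [0.056 0.   ] 1.7 z 0.0706 mean [0.5493 0.0631 0.0704]
243 px [291.4 100. ] ctr [0.5601 0.0546] sz [0.024 0.014] 1.2 z 0.0692 mean [0.5601 0.0543 0.0692]
229 px [242.7 101.5] ctr [ 0.5622 -0.0058] sz [0.014 0.024] 89.6 z 0.0693 mean [ 0.5616 -0.0055  0.0692]
229 px [194.4 103.5] ctr [ 0.5637 -0.0655] sz [0.014 0.023] 90.0 z 0.0691 mean [ 0.5637 -0.065   0.0691]
229 px [146.1 105.4] ctr [ 0.5658 -0.1251] sz [0.014 0.023] 89.8 z 0.0692 mean [ 0.5657 -0.1246  0.0692]
92 px [299.  162.5] ctr [0.6396 0.0658] sz [0.119 0.   ] 1.7 z 0.0722 mean [0.638  0.0657 0.0723]
30 px [360.5 126.6] ctr [0.5917 0.1415] sz [0.015 0.001] 0.3 z 0.0707 mean [0.5924 0.1414 0.0703]
20 px [312.6 128. ] ctr [0.5932 0.0814] sz [0.014 0.   ] 0.3 z 0.0729 mean [0.5937 0.0814 0.0712]
21 px [359.  151.8] ctr [0.6246 0.1423] sz [0.012 0.001] 2.6 z 0.0713 mean [0.6239 0.1423 0.0709]
8 px [312.  153.5] ctr [0.6262 0.0825] sz [0.009 0.   ] 2.3 z
[... 1112 characters left out ...]
1053 mean [0.6078 0.1623 0.1052]
75 px [334.1 143.8] ctr [0.6092 0.1006] sz [0.01  0.014] 38.7 z 0.1052 mean [0.6092 0.101  0.1052]
screws
478 px [389.4 142.9] ctr [0.6069 0.1585] sz [0.03  0.027] 77.6 z 0.1214 mean [0.6067 0.1577 0.1207]
426 px [335.1 144.8] ctr [0.6086 0.0984] sz [0.03  0.027] 74.8 z 0.1215 mean [0.6084 0.0981 0.121 ]
deck
14843 px [223.6 130.9] ctr [ 0.6003 -0.0333] sz [0.159 0.197] 2.0 z 0.0495 mean [ 0.5999 -0.0327  0.0495]
273 px [360.2 189.7] ctr [0.6867 0.1448] sz [0.048 0.118] 28.2 z 0.0502 mean [0.6806 0.1554 0.0501]
1089 px [229.7 200.4] ctr [ 0.6868 -0.03  ] sz [0.035 0.195] 2.9 z 0.0496 mean [ 0.6956 -0.0278  0.0496]
[0.6074 0.0967 0.122 ]
[0.6055 0.1554 0.122 ]
```

```bash
cat >> h.py <<'E'
MACH=None
E
python3 - <<'E'
from h import *
A=np.array([[-50,15],[-50,-45],[-50,-105],[-50,-165],[50,15],[50,-45],[50,-105],[50,-165],[0,118],[0,58]])/1e3
B=np.array([[.5601,.0545],[.562,-.0057],[.5637,-.0653],[.5658,-.1249],[.6593,.0575],[.6617,-.0026],[.6632,-.0623],[.6655,-.1220],[.6069,.1580],[.6086,.0982]])
a=A-A.mean(0);b=B-B.mean(0);th=np.arctan2((a[:,0]*b[:,1]-a[:,1]*b[:,0]).sum(),(a*b).sum())
r=np.array([[np.cos(th),-np.sin(th)],[np.sin(th),np.cos(th)]]);t=B.mean(0)-r@A.mean(0)
print(np.degrees(th),t,(B-(A@r.T+t)).round(4).tolist())
open('h.py','a').write(f"""
TH={th};MT=np.array({t.tolist()})
def mw(x,y): c,s=np.cos(TH),np.sin(TH);return MT+[c*x-s*y,s*x+c*y]
""")
E
python3 - <<'E'
from h import *
for y in(-.135,-.075,-.015,.058,.118,.202):print(y,mw(0,y).round(4))
plan(.525,-.27,.40,0,9)
E
```

```text
1.7784091494221546 [0.61036415 0.04091958] [[0.0002, 0.0001], [0.0002, -0.0001], [0.0001, 0.0003], [0.0003, 0.0007], [-0.0006, 0.0], [-0.0, -0.0001], [-0.0004, 0.0002], [0.0, 0.0004], [0.0002, -0.0009], [0.0, -0.0007]]
-0.135 [ 0.6146 -0.094 ]
-0.075 [ 0.6127 -0.034 ]
-0.015 [0.6108 0.0259]
0.058 [0.6086 0.0989]
0.118 [0.6067 0.1589]
0.202 [0.6041 0.2428]
jaw 89.71 turn -89.71 q6 -1.65 down err [-0.0032 -0.0023]
dx 0.0083 dy 0.0123 dz -0.0317 ax 9.97 
dx 0.0083 dy 0.0067 dz -0.0333 ax 9.97 
dx 0.0083 dy 0.0008 dz -0.0340 ax 9.97 
dx 0.0083 dy -0.0051 dz -0.0336 ax 9.97 
dx 0.0083 dy -0.0108 dz -0.0322 ax 9.97 
dx 0.0083 dy -0.0162 dz -0.0298 ax 9.97 
dx 0.0083 dy -0.0212 dz -0.0266 ax 9.97 
dx 0.0083 dy -0.0254 dz -0.0225 ax 9.97 
dx 0.0083 dy -0.0290 dz -0.0178 ax 9.97 ay -0.13 az -0.18
```

Call:
{"api": "servo_tool", "payload": {
  "targets": [
    {"ax": 10,"ay": 0,"az": 0,"dx": 0.008,"dy": 0.012,"dz": -0.032,"grip": 0.085},
    {"ax": 10,"ay": 0,"az": 0,"dx": 0.008,"dy": 0.007,"dz": -0.033,"grip": 0.085},
    {"ax": 10,"ay": 0,"az": 0,"dx": 0.008,"dy": 0.001,"dz": -0.034,"grip": 0.085},
    {"ax": 10,"ay": 0,"az": 0,"dx": 0.008,"dy": -0.005,"dz": -0.034,"grip": 0.085},
    {"ax": 10,"ay": 0,"az": 0,"dx": 0.008,"dy": -0.011,"dz": -0.032,"grip": 0.085},
    {"ax": 10,"ay": 0,"az": 0,"dx": 0.008,"dy": -0.016,"dz": -0.03,"grip": 0.085},
    {"ax": 10,"ay": 0,"az": 0,"dx": 0.008,"dy": -0.021,"dz": -0.027,"grip": 0.085},
    {"ax": 10,"ay": 0,"az": 0,"dx": 0.008,"dy": -0.025,"dz": -0.023,"grip": 0.085},
    {"ax": 10,"ay": 0,"az": 0,"dx": 0.008,"dy": -0.029,"dz": -0.018,"grip": 0.085},
    {"ax": 0,"ay": 0,"az": 0,"dx": 0,"dy": 0,"dz": 0,"grip": 0.085},
    {"ax": 0,"ay": 0,"az": 0,"dx": 0,"dy": 0,"dz": 0,"grip": 0.085}
  ]
}}

```text
clock: 3.62
position: [0.5047, -0.2699, 0.3956]
tool_rot: [0.019, 0.712, -0.017, 0.702]
ft_force: [0.3, -0.1, 0.1]
width: 0.996
```

```bash
cat >> h.py <<'E'
def rollers(n='wrist',f=None):
    p,d,M=snap(n,f);c=cloud(d,M);z=c[...,2];rgb=p.astype(float)
    k=((z>.008)&(z<.06)&(d>0)&(c[...,1]<-.17)&(c[...,0]>.33)).astype(np.uint8)
    N,lab,s,ce=cv2.connectedComponentsWithStats(k,connectivity=4)
    for i in range(1,N):
        if s[i,4]<300: continue
        q=c[lab==i];t=q[q[:,2]>.034]
        if len(t)<50: continue
        (cx,cy),(a,b),an=cv2.minAreaRect(t[:,:2].astype(np.float32));
        if a<b: an+=90;a,b=b,a
        print(s[i,4],'px',ce[i].round(0),'ctr %.4f %.4f'%(cx,cy),'sz %.3f %.3f axis %.1f'%(a,b,(an+90)%180-90),'ztop',np.percentile(t[:,2],90).round(4),'rgb',np.median(p[lab==i],0))
E
python3 - <<'E'
from h import *
st();rollers(f='w3.png')
E
```

```text
t 3.62 p [ 0.5047 -0.2699  0.3956] jaw -2.91 tilt [-0.0145  0.003 ] w 0.996 F [ 0.3 -0.1  0.1]
2570 px [352. 213.] ctr 0.6117 -0.3418 sz 0.120 0.040 axis 76.8 ztop 0.0401 rgb [197. 190. 175.]
1015 px [131. 190.] ctr 0.3412 -0.2891 sz 0.040 0.028 axis 59.4 ztop 0.04 rgb [114.  68.  38.]
2712 px [283. 224.] ctr 0.5256 -0.3438 sz 0.120 0.040 axis -89.9 ztop 0.04 rgb [200. 193. 179.]
2776 px [209. 230.] ctr 0.4318 -0.3478 sz 0.120 0.040 axis -85.9 ztop 0.0399 rgb [200. 193. 179.]
915 px [239. 315.] ctr 0.4507 -0.4670 sz 0.031 0.028 axis -13.3 ztop 0.0397 rgb [90. 58. 38.]
```

View pics/w3.png

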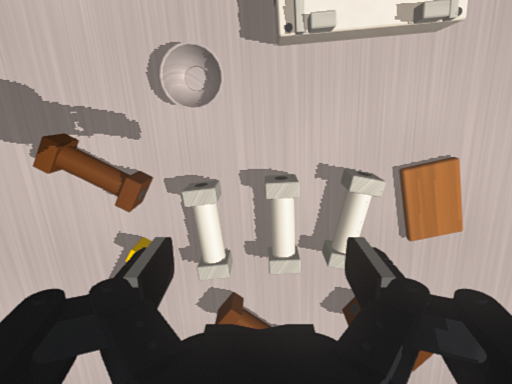

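White rollers are at px (207,230), (283,224) and (355,215). The brown and yellow ones are clearly distinct. I'll take the right-hand one first, at (355,215).

```bash
python3 - <<'E'
from h import *
plan(.6117,-.3418,.25,-13.2,4)
E
```

```text
jaw -2.9 turn -10.3 q6 -0.55 down err [-0.0145  0.0028]
dx 0.0364 dy -0.0166 dz 0.0276 ax 2.58 
dx 0.0364 dy -0.0154 dz 0.0283 ax 2.58 
dx 0.0364 dy -0.0141 dz 0.0290 ax 2.58 
dx 0.0364 dy -0.0128 dz 0.0296 ax 2.58 ay -0.84 az -0.12
```

Call:
{"api": "servo_tool", "payload": {
  "targets": [
    {"ax": 2.6,"ay": -0.8,"az": -0.1,"dx": 0.036,"dy": -0.017,"dz": 0.028,"grip": 0.085},
    {"ax": 2.6,"ay": 0,"az": 0,"dx": 0.036,"dy": -0.015,"dz": 0.028,"grip": 0.085},
    {"ax": 2.6,"ay": 0,"az": 0,"dx": 0.036,"dy": -0.014,"dz": 0.029,"grip": 0.085},
    {"ax": 2.6,"ay": 0,"az": 0,"dx": 0.036,"dy": -0.013,"dz": 0.03,"grip": 0.085},
    {"ax": 0,"ay": 0,"az": 0,"dx": 0,"dy": 0,"dz": 0,"grip": 0.085},
    {"ax": 0,"ay": 0,"az": 0,"dx": 0,"dy": 0,"dz": 0,"grip": 0.085}
  ]
}}

```text
clock: 4.42
position: [0.6175, -0.3369, 0.2496]
tool_rot: [0.078, 0.702, -0.079, 0.704]
ft_force: [0.1, 0.0, -0.0]
width: 0.993
```

```bash
python3 - <<'E'
from h import *
st();plan(.6117,-.3418,.178,-13.2,3)
E
```

```text
t 4.42 p [ 0.6175 -0.3369  0.2496] jaw -12.71 tilt [ 0.0031 -0.0018] w 0.993 F [ 0.1  0.  -0. ]
jaw -12.71 turn -0.49 q6 -0.37 down err [ 0.0031 -0.0018]
dx 0.0239 dy -0.0020 dz -0.0015 ax 0.16 
dx 0.0239 dy -0.0020 dz -0.0015 ax 0.16 
dx 0.0239 dy -0.0020 dz -0.0015 ax 0.16 ay 0.20 az 0.06
```

Call:
{"api": "servo_tool", "payload": {
  "targets": [
    {"ax": 0.2,"ay": 0.2,"az": 0.1,"dx": 0.024,"dy": -0.002,"dz": -0.002,"grip": 0.085},
    {"ax": 0.2,"ay": 0,"az": 0,"dx": 0.024,"dy": -0.002,"dz": -0.002,"grip": 0.085},
    {"ax": 0.1,"ay": 0,"az": 0,"dx": 0.023,"dy": -0.002,"dz": -0.001,"grip": 0.085},
    {"ax": 0,"ay": 0,"az": 0,"dx": 0,"dy": 0,"dz": 0,"grip": 0.02},
    {"ax": 0,"ay": 0,"az": 0,"dx": 0,"dy": 0,"dz": 0,"grip": 0.02},
    {"ax": 0,"ay": 0,"az": 0,"dx": 0,"dy": 0,"dz": 0,"grip": 0.02},
    {"ax": 0,"ay": 0,"az": 0,"dx": 0,"dy": 0,"dz": 0,"grip": 0.02},
    {"ax": 0,"ay": 0,"az": 0,"dx": 0,"dy": 0,"dz": 0,"grip": 0.02},
    {"ax": 0,"ay": 0,"az": 0,"dx": -0.04,"dy": 0,"dz": 0,"grip": 0.02},
    {"ax": 0,"ay": 0,"az": 0,"dx": -0.04,"dy": 0,"dz": 0,"grip": 0.02},
    {"ax": 0,"ay": 0,"az": 0,"dx": -0.04,"dy": 0,"dz": 0,"grip": 0.02},
    {"ax": 0,"ay": 0,"az": 0,"dx": 0,"dy": 0,"dz": 0,"grip": 0.02}
  ],
  "force": 50
}}

```text
clock: 5.92
position: [0.61, -0.3375, 0.3123]
tool_rot: [0.077, 0.699, -0.08, 0.706]
ft_force: [0.6, 0.6, -2.7]
width: 0.327
```

```bash
python3 - <<'E'
from h import *
st();x,y=mw(0,-.135);plan(x,y,.30,-90+1.78,9)
E
```

```text
t 5.92 p [ 0.61   -0.3375  0.3123] jaw -12.77 tilt [ 0.0094 -0.0054] w 0.327 F [ 0.6  0.6 -2.7]
jaw -12.77 turn -75.45 q6 -0.38 down err [ 0.0094 -0.0054]
dx 0.0014 dy 0.0265 dz -0.0055 ax 8.38 
dx 0.0014 dy 0.0254 dz -0.0093 ax 8.38 
dx 0.0014 dy 0.0238 dz -0.0129 ax 8.38 
dx 0.0014 dy 0.0217 dz -0.0162 ax 8.38 
dx 0.0014 dy 0.0191 dz -0.0192 ax 8.38 
dx 0.0014 dy 0.0161 dz -0.0218 ax 8.38 
dx 0.0014 dy 0.0127 dz -0.0239 ax 8.38 
dx 0.0014 dy 0.0091 dz -0.0255 ax 8.38 
dx 0.0014 dy 0.0053 dz -0.0265 ax 8.38 ay 0.59 az 0.18
```

Call:
{"api": "servo_tool", "payload": {
  "targets": [
    {"ax": 8.4,"ay": 0.6,"az": 0.2,"dx": 0.001,"dy": 0.027,"dz": -0.006,"grip": 0.02},
    {"ax": 8.4,"ay": 0,"az": 0,"dx": 0.001,"dy": 0.025,"dz": -0.009,"grip": 0.02},
    {"ax": 8.4,"ay": 0,"az": 0,"dx": 0.001,"dy": 0.024,"dz": -0.013,"grip": 0.02},
    {"ax": 8.4,"ay": 0,"az": 0,"dx": 0.001,"dy": 0.022,"dz": -0.016,"grip": 0.02},
    {"ax": 8.4,"ay": 0,"az": 0,"dx": 0.001,"dy": 0.019,"dz": -0.019,"grip": 0.02},
    {"ax": 8.4,"ay": 0,"az": 0,"dx": 0.001,"dy": 0.016,"dz": -0.022,"grip": 0.02},
    {"ax": 8.4,"ay": 0,"az": 0,"dx": 0.001,"dy": 0.013,"dz": -0.024,"grip": 0.02},
    {"ax": 8.4,"ay": 0,"az": 0,"dx": 0.001,"dy": 0.009,"dz": -0.026,"grip": 0.02},
    {"ax": 8.4,"ay": 0,"az": 0,"dx": 0.001,"dy": 0.005,"dz": -0.026,"grip": 0.02},
    {"ax": 0,"ay": 0,"az": 0,"dx": 0,"dy": 0,"dz": 0,"grip": 0.02},
    {"ax": 0,"ay": 0,"az": 0,"dx": 0,"dy": 0,"dz": 0,"grip": 0.02}
  ]
}}

```text
clock: 7.3
position: [0.6169, -0.0863, 0.2908]
tool_rot: [-0.501, -0.503, 0.506, -0.49]
ft_force: [0.1, 0.3, -2.1]
width: 0.332
```

```bash
cat >> h.py <<'E'
def held(lo=-.02,hi=.05):
    """roller held in gripper: cloud of wrist in tool frame, near grasp point"""
    s=state();T=R.from_quat(s['tool_rot']).as_matrix();p,d,M=snap('wrist');c=(cloud(d,M)-s['position'])@T
    k=(d>0)&(c[...,0]>.12)&(c[...,0]<.2)&(abs(c[...,2])<.035)&(abs(c[...,1])<.09)
    q=c[k];print('held tool y range',np.percentile(q[:,1],[.5,99.5]).round(4));
    e=q[q[:,1]>.04];
    if len(e)>20: print('near block x',np.percentile(e[:,0],[1,99]).round(4),'z',np.percentile(e[:,2],[1,99]).round(4))
E
python3 - <<'E'
from h import *
st();held();x,y=mw(0,-.135);plan(x,y,.24,-88.22,2)
E
```

```text
t 7.3 p [ 0.6169 -0.0863  0.2908] jaw -90.8 tilt [-0.0167  0.0075] w 0.332 F [ 0.1  0.3 -2.1]
held tool y range [-0.0444  0.0567]
near block x [0.1482 0.1831] z [-0.0191  0.0194]
jaw -90.83 turn 2.61 q6 1.34 down err [-0.0168  0.0075]
dx 0.0254 dy -0.0011 dz 0.0038 ax -1.31 
dx 0.0254 dy -0.0012 dz 0.0038 ax -1.31 ay -0.42 az 0.97
```

Call:
{"api": "servo_tool", "payload": {
  "targets": [
    {"ax": -1.3,"ay": -0.4,"az": 0.9,"dx": 0.01,"dy": 0,"dz": 0.004,"grip": 0.02},
    {"ax": -1.3,"ay": 0,"az": 0,"dx": 0,"dy": 0,"dz": 0.004,"grip": 0.02},
    {"ax": 0,"ay": 0,"az": 0,"dx": 0,"dy": 0,"dz": 0,"grip": 0.02},
    {"ax": 0,"ay": 0,"az": 0,"dx": 0,"dy": 0,"dz": 0,"grip": 0.02}
  ]
}}

```text
clock: 7.85
position: [0.6166, -0.0971, 0.2807]
tool_rot: [0.492, 0.509, -0.492, 0.508]
ft_force: [0.2, -0.9, -1.4]
width: 0.33
```

```bash
python3 - <<'E'
from h import *
st();held();x,y=mw(.003,-.135);plan(x,y,.25,-88.22,2)
E
```

```text
t 7.85 p [ 0.6166 -0.0971  0.2807] jaw -88.12 tilt [-0.0012  0.0005] w 0.33 F [ 0.2 -0.9 -1.4]
held tool y range [-0.0444  0.0567]
near block x [0.1482 0.1832] z [-0.0191  0.0195]
jaw -88.11 turn -0.11 q6 1.28 down err [-0.0011  0.0004]
dx 0.0154 dy 0.0005 dz -0.0015 ax 0.05 
dx 0.0154 dy 0.0005 dz -0.0015 ax 0.05 ay -0.03 az 0.06
```

Call:
{"api": "servo_tool", "payload": {
  "targets": [
    {"ax": 0,"ay": 0,"az": 0,"dx": 0.01,"dy": 0.0005,"dz": -0.0015,"grip": 0.02},
    {"ax": 0,"ay": 0,"az": 0,"dx": 0.01,"dy": 0.0005,"dz": -0.0015,"grip": 0.02},
    {"ax": 0,"ay": 0,"az": 0,"dx": 0,"dy": 0,"dz": 0,"grip": 0.02}
  ]
}}

```text
clock: 8.28
position: [0.6175, -0.0935, 0.2593]
tool_rot: [0.491, 0.509, -0.492, 0.508]
ft_force: [0.5, -1.0, -1.6]
width: 0.33
```

```bash
python3 - <<'E'
from h import *
st();x,y=mw(.003,-.135);plan(x,y,.238,-88.22,2)
E
```

```text
t 8.28 p [ 0.6175 -0.0935  0.2593] jaw -88.1 tilt [-0.0014  0.0006] w 0.33 F [ 0.5 -1.  -1.6]
jaw -88.1 turn -0.12 q6 1.28 down err [-0.0014  0.0006]
dx 0.0106 dy 0.0000 dz 0.0002 ax 0.06 
dx 0.0106 dy 0.0000 dz 0.0002 ax 0.06 ay -0.03 az 0.08
```

Call:
{"api": "servo_tool", "payload": {
  "targets": [
    {"ax": 0,"ay": 0,"az": 0,"dx": 0.01,"dy": 0,"dz": 0,"grip": 0.02},
    {"ax": 0,"ay": 0,"az": 0,"dx": 0.009,"dy": 0,"dz": 0,"grip": 0.02},
    {"ax": 0,"ay": 0,"az": 0,"dx": 0.002,"dy": 0,"dz": 0,"grip": 0.02},
    {"ax": 0,"ay": 0,"az": 0,"dx": 0,"dy": 0,"dz": 0,"grip": 0.02}
  ]
}}

```text
clock: 8.78
position: [0.6175, -0.0931, 0.239]
tool_rot: [0.492, 0.508, -0.492, 0.508]
ft_force: [-0.4, 0.1, -0.5]
width: 0.327
```

```bash
python3 - <<'E'
from h import *
st();held()
E
```

```text
t 8.78 p [ 0.6175 -0.0931  0.239 ] jaw -88.13 tilt [0.0001 0.0008] w 0.327 F [-0.4  0.1 -0.5]
held tool y range [-0.0451  0.0857]
near block x [0.1483 0.1914] z [-0.034   0.0342]
```

Call:
{"api": "servo_tool", "payload": {
  "targets": [
    {"ax": 0,"ay": 0,"az": 0,"dx": 0,"dy": 0,"dz": 0,"grip": 0.048},
    {"ax": 0,"ay": 0,"az": 0,"dx": 0,"dy": 0,"dz": 0,"grip": 0.048},
    {"ax": 0,"ay": 0,"az": 0,"dx": 0,"dy": 0,"dz": 0,"grip": 0.048},
    {"ax": 0,"ay": 0,"az": 0,"dx": -0.05,"dy": 0,"dz": 0,"grip": 0.048},
    {"ax": 0,"ay": 0,"az": 0,"dx": -0.06,"dy": 0,"dz": 0,"grip": 0.048},
    {"ax": 0,"ay": 0,"az": 0,"dx": -0.03,"dy": 0,"dz": 0,"grip": 0.048}
  ]
}}

```text
clock: 9.57
position: [0.6179, -0.0936, 0.3788]
tool_rot: [0.491, 0.51, -0.493, 0.506]
ft_force: [-0.0, 0.2, -0.1]
width: 0.565
```

```bash
python3 - <<'E'
from h import *
st();plan(.5256,-.27,.36,0,9)
E
```

```text
t 9.57 p [ 0.6179 -0.0936  0.3788] jaw -88.13 tilt [-0.006   0.0022] w 0.565 F [-0.   0.2 -0.1]
jaw -88.13 turn 88.13 q6 1.28 down err [-0.006   0.0022]
dx 0.0021 dy -0.0109 dz 0.0193 ax -9.79 
dx 0.0021 dy -0.0140 dz 0.0171 ax -9.79 
dx 0.0021 dy -0.0167 dz 0.0145 ax -9.79 
dx 0.0021 dy -0.0189 dz 0.0114 ax -9.79 
dx 0.0021 dy -0.0206 dz 0.0081 ax -9.79 
dx 0.0021 dy -0.0217 dz 0.0044 ax -9.79 
dx 0.0021 dy -0.0221 dz 0.0007 ax -9.79 
dx 0.0021 dy -0.0219 dz -0.0031 ax -9.79 
dx 0.0021 dy -0.0211 dz -0.0068 ax -9.79 ay -0.13 az 0.34
```

Call:
{"api": "servo_tool", "payload": {
  "targets": [
    {"ax": -9.8,"ay": 0,"az": 0.3,"dx": 0.002,"dy": -0.011,"dz": 0.019,"grip": 0.085},
    {"ax": -9.8,"ay": 0,"az": 0,"dx": 0.002,"dy": -0.014,"dz": 0.017,"grip": 0.085},
    {"ax": -9.8,"ay": 0,"az": 0,"dx": 0.002,"dy": -0.017,"dz": 0.014,"grip": 0.085},
    {"ax": -9.8,"ay": 0,"az": 0,"dx": 0.002,"dy": -0.019,"dz": 0.011,"grip": 0.085},
    {"ax": -9.8,"ay": 0,"az": 0,"dx": 0.002,"dy": -0.021,"dz": 0.008,"grip": 0.085},
    {"ax": -9.8,"ay": 0,"az": 0,"dx": 0.002,"dy": -0.022,"dz": 0.004,"grip": 0.085},
    {"ax": -9.8,"ay": 0,"az": 0,"dx": 0.002,"dy": -0.022,"dz": 0.001,"grip": 0.085},
    {"ax": -9.8,"ay": 0,"az": 0,"dx": 0.002,"dy": -0.022,"dz": -0.003,"grip": 0.085},
    {"ax": -9.8,"ay": 0,"az": 0,"dx": 0.002,"dy": -0.021,"dz": -0.007,"grip": 0.085},
    {"ax": 0,"ay": 0,"az": 0,"dx": 0,"dy": 0,"dz": 0,"grip": 0.085},
    {"ax": 0,"ay": 0,"az": 0,"dx": 0,"dy": 0,"dz": 0,"grip": 0.085}
  ]
}}

```text
clock: 10.95
position: [0.5252, -0.2761, 0.3622]
tool_rot: [-0.017, 0.705, 0.017, 0.709]
ft_force: [0.6, 0.2, 0.3]
width: 1.0
```

```bash
python3 - <<'E'
from h import *
st();rollers();plan(.5256,-.3438,.25,0,3)
E
```

```text
t 10.95 p [ 0.5252 -0.2761  0.3622] jaw 2.75 tilt [0.0047 0.0013] w 1.0 F [0.6 0.2 0.3]
1440 px [ 87. 178.] ctr 0.3409 -0.2885 sz 0.040 0.029 axis 58.3 ztop 0.0399 rgb [104.5  62.   31. ]
2899 px [174. 222.] ctr 0.4319 -0.3474 sz 0.120 0.040 axis -85.9 ztop 0.0399 rgb [196. 189. 175.]
3285 px [255. 231.] ctr 0.5256 -0.3438 sz 0.120 0.040 axis -89.8 ztop 0.04 rgb [195. 188. 175.]
1493 px [ 98. 259.] ctr 0.3409 -0.3893 sz 0.044 0.040 axis 56.5 ztop 0.0397 rgb [226. 182.   0.]
800 px [191. 322.] ctr 0.4503 -0.4701 sz 0.031 0.019 axis 48.3 ztop 0.0399 rgb [75. 48. 32.]
508 px [332. 327.] ctr 0.6314 -0.4689 sz 0.018 0.010 axis 55.3 ztop 0.0399 rgb [59. 42. 30.]
jaw 2.8 turn -2.8 q6 -0.65 down err [0.0047 0.0012]
dx 0.0374 dy -0.0226 dz -0.0010 ax 0.93 
dx 0.0374 dy -0.0226 dz -0.0006 ax 0.93 
dx 0.0374 dy -0.0226 dz -0.0003 ax 0.93 ay 0.27 az -0.06
```

Call:
{"api": "servo_tool", "payload": {
  "targets": [
    {"ax": 0.9,"ay": 0.3,"az": 0,"dx": 0.037,"dy": -0.0226,"dz": -0.001,"grip": 0.085},
    {"ax": 0.9,"ay": 0,"az": 0,"dx": 0.037,"dy": -0.0226,"dz": -0.0005,"grip": 0.085},
    {"ax": 0.9,"ay": 0,"az": 0,"dx": 0.037,"dy": -0.0226,"dz": 0,"grip": 0.085},
    {"ax": 0,"ay": 0,"az": 0,"dx": 0.03,"dy": 0,"dz": 0,"grip": 0.085},
    {"ax": 0,"ay": 0,"az": 0,"dx": 0.025,"dy": 0,"dz": 0,"grip": 0.085},
    {"ax": 0,"ay": 0,"az": 0,"dx": 0.01,"dy": 0,"dz": 0,"grip": 0.085},
    {"ax": 0,"ay": 0,"az": 0,"dx": 0,"dy": 0,"dz": 0,"grip": 0.085}
  ]
}}

```text
clock: 11.88
position: [0.5299, -0.3413, 0.1828]
tool_rot: [0.002, 0.706, -0.003, 0.708]
ft_force: [-0.4, -0.1, 0.1]
width: 0.996
```

```bash
python3 - <<'E'
from h import *
st();plan(.5256,-.3438,.180,0,1)
E
```

```text
t 11.88 p [ 0.5299 -0.3413  0.1828] jaw -0.44 tilt [ 0.0032 -0.0012] w 0.996 F [-0.4 -0.1  0.1]
jaw -0.44 turn 0.44 q6 -0.67 down err [ 0.0032 -0.0012]
dx 0.0028 dy -0.0025 dz -0.0043 ax -0.44 ay 0.19 az 0.07
```

Adjust, grip and lift.

Call:
{"api": "servo_tool", "payload": {
  "targets": [
    {"ax": -0.4,"ay": 0.2,"az": 0.1,"dx": 0.002,"dy": -0.0025,"dz": -0.004,"grip": 0.085},
    {"ax": 0,"ay": 0,"az": 0,"dx": 0,"dy": 0,"dz": 0,"grip": 0.02},
    {"ax": 0,"ay": 0,"az": 0,"dx": 0,"dy": 0,"dz": 0,"grip": 0.02},
    {"ax": 0,"ay": 0,"az": 0,"dx": 0,"dy": 0,"dz": 0,"grip": 0.02},
    {"ax": 0,"ay": 0,"az": 0,"dx": 0,"dy": 0,"dz": 0,"grip": 0.02},
    {"ax": 0,"ay": 0,"az": 0,"dx": 0,"dy": 0,"dz": 0,"grip": 0.02},
    {"ax": 0,"ay": 0,"az": 0,"dx": -0.05,"dy": 0,"dz": 0,"grip": 0.02},
    {"ax": 0,"ay": 0,"az": 0,"dx": -0.05,"dy": 0,"dz": 0,"grip": 0.02},
    {"ax": 0,"ay": 0,"az": 0,"dx": -0.02,"dy": 0,"dz": 0,"grip": 0.02},
    {"ax": 0,"ay": 0,"az": 0,"dx": 0,"dy": 0,"dz": 0,"grip": 0.02}
  ]
}}

```text
clock: 13.12
position: [0.5256, -0.3435, 0.3051]
tool_rot: [0.0, 0.707, 0.0, 0.707]
ft_force: [0.1, 0.1, -2.3]
width: 0.331
```

```bash
python3 - <<'E'
from h import *
st();held();x,y=mw(0,-.075);plan(x,y,.30,-88.22,10)
E
```

```text
t 13.12 p [ 0.5256 -0.3435  0.3051] jaw -0.04 tilt [-0.0006  0.0007] w 0.331 F [ 0.1  0.1 -2.3]
held tool y range [-0.0403  0.0606]
near block x [0.1433 0.1721] z [-0.0192  0.0194]
jaw -0.04 turn -88.18 q6 -0.68 down err [-0.0018  0.0017]
dx 0.0004 dy 0.0310 dz 0.0087 ax 8.82 
dx 0.0004 dy 0.0319 dz 0.0038 ax 8.82 
dx 0.0004 dy 0.0321 dz -0.0011 ax 8.82 
dx 0.0004 dy 0.0316 dz -0.0060 ax 8.82 
dx 0.0004 dy 0.0303 dz -0.0108 ax 8.82 
dx 0.0004 dy 0.0283 dz -0.0153 ax 8.82 
dx 0.0004 dy 0.0256 dz -0.0194 ax 8.82 
dx 0.0004 dy 0.0223 dz -0.0231 ax 8.82 
dx 0.0004 dy 0.0185 dz -0.0263 ax 8.82 
dx 0.0004 dy 0.0143 dz -0.0288 ax 8.82 ay -0.10 az -0.10
```

Call:
{"api": "servo_tool", "payload": {
  "targets": [
    {"ax": 8.8,"ay": 0,"az": 0,"dx": 0,"dy": 0.031,"dz": 0.009,"grip": 0.02},
    {"ax": 8.8,"ay": 0,"az": 0,"dx": 0,"dy": 0.032,"dz": 0.004,"grip": 0.02},
    {"ax": 8.8,"ay": 0,"az": 0,"dx": 0,"dy": 0.032,"dz": -0.001,"grip": 0.02},
    {"ax": 8.8,"ay": 0,"az": 0,"dx": 0,"dy": 0.032,"dz": -0.006,"grip": 0.02},
    {"ax": 8.8,"ay": 0,"az": 0,"dx": 0,"dy": 0.03,"dz": -0.011,"grip": 0.02},
    {"ax": 8.8,"ay": 0,"az": 0,"dx": 0,"dy": 0.028,"dz": -0.015,"grip": 0.02},
    {"ax": 8.8,"ay": 0,"az": 0,"dx": 0,"dy": 0.026,"dz": -0.019,"grip": 0.02},
    {"ax": 8.8,"ay": 0,"az": 0,"dx": 0,"dy": 0.022,"dz": -0.023,"grip": 0.02},
    {"ax": 8.8,"ay": 0,"az": 0,"dx": 0,"dy": 0.018,"dz": -0.026,"grip": 0.02},
    {"ax": 8.8,"ay": 0,"az": 0,"dx": 0,"dy": 0.012,"dz": -0.026,"grip": 0.02},
    {"ax": 0,"ay": 0,"az": 0,"dx": 0,"dy": 0,"dz": 0,"grip": 0.02},
    {"ax": 0,"ay": 0,"az": 0,"dx": 0,"dy": 0,"dz": 0,"grip": 0.02}
  ]
}}

```text
clock: 14.68
position: [0.6177, -0.0305, 0.2829]
tool_rot: [-0.499, -0.506, 0.509, -0.485]
ft_force: [0.7, -0.6, -2.4]
width: 0.332
```

```bash
python3 - <<'E'
from h import *
st();x,y=mw(0,-.075);plan(x,y,.27,-88.22,2)
E
```

```text
t 14.68 p [ 0.6177 -0.0305  0.2829] jaw -90.96 tilt [-0.0306  0.012 ] w 0.332 F [ 0.7 -0.6 -2.4]
jaw -90.96 turn 2.74 q6 1.42 down err [-0.0306  0.012 ]
dx 0.0064 dy -0.0025 dz 0.0018 ax -1.37 
dx 0.0064 dy -0.0025 dz 0.0018 ax -1.37 ay -0.66 az 1.76
```

Call:
{"api": "servo_tool", "payload": {
  "targets": [
    {"ax": -1.4,"ay": -0.7,"az": 1.8,"dx": 0,"dy": -0.0025,"dz": 0.002,"grip": 0.02},
    {"ax": -1.4,"ay": 0,"az": 0,"dx": 0,"dy": -0.0025,"dz": 0.001,"grip": 0.02},
    {"ax": 0,"ay": 0,"az": 0,"dx": 0,"dy": 0,"dz": 0,"grip": 0.02},
    {"ax": 0,"ay": 0,"az": 0,"dx": 0,"dy": 0,"dz": 0,"grip": 0.02}
  ]
}}

```text
clock: 15.18
position: [0.6119, -0.036, 0.2812]
tool_rot: [0.491, 0.509, -0.492, 0.508]
ft_force: [0.3, 1.4, -2.6]
width: 0.327
```

```bash
python3 - <<'E'
from h import *
st();held();x,y=mw(-.0006,-.075);plan(x,y,.234,-88.22,4)
E
```

```text
t 15.18 p [ 0.6119 -0.036   0.2812] jaw -88.0 tilt [-0.0027  0.0001] w 0.327 F [ 0.3  1.4 -2.6]
held tool y range [-0.0409  0.06  ]
near block x [0.1433 0.173 ] z [-0.0196  0.0189]
jaw -87.99 turn -0.23 q6 1.37 down err [-0.0026  0.0001]
dx 0.0118 dy 0.0001 dz -0.0005 ax 0.06 
dx 0.0118 dy 0.0001 dz -0.0005 ax 0.06 
dx 0.0118 dy 0.0001 dz -0.0005 ax 0.06 
dx 0.0118 dy 0.0001 dz -0.0005 ax 0.06 ay -0.01 az 0.15
```

Call:
{"api": "servo_tool", "payload": {
  "targets": [
    {"ax": 0.2,"ay": 0,"az": 0.2,"dx": 0.008,"dy": 0,"dz": -0.001,"grip": 0.02},
    {"ax": 0,"ay": 0,"az": 0,"dx": 0.012,"dy": 0,"dz": -0.001,"grip": 0.02},
    {"ax": 0,"ay": 0,"az": 0,"dx": 0.012,"dy": 0,"dz": 0,"grip": 0.02},
    {"ax": 0,"ay": 0,"az": 0,"dx": 0.01,"dy": 0,"dz": 0,"grip": 0.02},
    {"ax": 0,"ay": 0,"az": 0,"dx": 0.004,"dy": 0,"dz": 0,"grip": 0.02},
    {"ax": 0,"ay": 0,"az": 0,"dx": 0,"dy": 0,"dz": 0,"grip": 0.02}
  ]
}}

```text
clock: 15.98
position: [0.6117, -0.0336, 0.2342]
tool_rot: [0.492, 0.508, -0.492, 0.508]
ft_force: [1.0, -0.7, -2.1]
width: 0.329
```

```bash
python3 - <<'E'
from h import *
st();x,y=mw(-.0006,-.075);plan(x,y,.234,-88.22,1)
E
```

```text
t 15.97 p [ 0.6117 -0.0336  0.2342] jaw -88.18 tilt [0.0011 0.0001] w 0.329 F [ 1.  -0.7 -2.1]
jaw -88.18 turn -0.04 q6 1.38 down err [0.0011 0.0001]
dx 0.0002 dy 0.0003 dz 0.0005 ax 0.04 ay -0.01 az -0.06
```

Call:
{"api": "servo_tool", "payload": {
  "targets": [
    {"ax": 0,"ay": 0,"az": 0,"dx": 0,"dy": 0,"dz": 0,"grip": 0.046},
    {"ax": 0,"ay": 0,"az": 0,"dx": 0,"dy": 0,"dz": 0,"grip": 0.046},
    {"ax": 0,"ay": 0,"az": 0,"dx": 0,"dy": 0,"dz": 0,"grip": 0.046},
    {"ax": 0,"ay": 0,"az": 0,"dx": -0.05,"dy": 0,"dz": 0,"grip": 0.046},
    {"ax": 0,"ay": 0,"az": 0,"dx": -0.06,"dy": 0,"dz": 0,"grip": 0.046},
    {"ax": 0,"ay": 0,"az": 0,"dx": -0.03,"dy": 0,"dz": 0,"grip": 0.046},
    {"ax": -9.8,"ay": 0,"az": 0,"dx": 0,"dy": -0.014,"dz": 0.02,"grip": 0.085},
    {"ax": -9.8,"ay": 0,"az": 0,"dx": 0,"dy": -0.016,"dz": 0.018,"grip": 0.085},
    {"ax": -9.8,"ay": 0,"az": 0,"dx": 0,"dy": -0.018,"dz": 0.015,"grip": 0.085},
    {"ax": -9.8,"ay": 0,"az": 0,"dx": 0,"dy": -0.02,"dz": 0.012,"grip": 0.085},
    {"ax": -9.8,"ay": 0,"az": 0,"dx": 0,"dy": -0.022,"dz": 0.008,"grip": 0.085},
    {"ax": -9.8,"ay": 0,"az": 0,"dx": 0,"dy": -0.022,"dz": 0.004,"grip": 0.085}
  ]
}}

```text
clock: 17.48
position: [0.5422, -0.1593, 0.3777]
tool_rot: [0.168, 0.686, -0.167, 0.688]
ft_force: [-0.0, 0.9, 0.5]
width: 0.992
```

```bash
python3 - <<'E'
from h import *
st();plan(.4319,-.28,.36,4.1,4)
E
```

```text
t 17.48 p [ 0.5422 -0.1593  0.3777] jaw -27.42 tilt [ 0.0023 -0.0002] w 0.992 F [-0.   0.9  0.5]
jaw -27.42 turn 31.52 q6 0.08 down err [ 0.0023 -0.0002]
dx 0.0044 dy -0.0395 dz -0.0106 ax -7.88 
dx 0.0044 dy -0.0377 dz -0.0159 ax -7.88 
dx 0.0044 dy -0.0351 dz -0.0209 ax -7.88 
dx 0.0044 dy -0.0319 dz -0.0255 ax -7.88 ay 0.12 az -0.05
```

Call:
{"api": "servo_tool", "payload": {
  "targets": [
    {"ax": -7.9,"ay": 0.1,"az": 0,"dx": 0.004,"dy": -0.039,"dz": -0.011,"grip": 0.085},
    {"ax": -7.9,"ay": 0,"az": 0,"dx": 0.004,"dy": -0.037,"dz": -0.016,"grip": 0.085},
    {"ax": -7.9,"ay": 0,"az": 0,"dx": 0.004,"dy": -0.034,"dz": -0.02,"grip": 0.085},
    {"ax": -6.5,"ay": 0,"az": 0,"dx": 0.004,"dy": -0.03,"dz": -0.023,"grip": 0.085},
    {"ax": 0,"ay": 0,"az": 0,"dx": 0,"dy": 0,"dz": 0,"grip": 0.085},
    {"ax": 0,"ay": 0,"az": 0,"dx": 0,"dy": 0,"dz": 0,"grip": 0.085}
  ]
}}

```text
clock: 18.23
position: [0.433, -0.2813, 0.361]
tool_rot: [-0.023, 0.706, 0.023, 0.707]
ft_force: [0.2, 0.1, -0.0]
width: 0.996
```

```bash
python3 - <<'E'
from h import *
st();rollers();plan(.4319,-.3474,.25,4.1,3)
E
```

```text
t 18.23 p [ 0.433  -0.2813  0.361 ] jaw 3.78 tilt [ 0.0018 -0.0001] w 0.996 F [ 0.2  0.1 -0. ]
1134 px [173. 175.] ctr 0.3405 -0.2889 sz 0.040 0.028 axis 59.0 ztop 0.0401 rgb [117.  70.  41.]
3339 px [253. 230.] ctr 0.4312 -0.3476 sz 0.120 0.039 axis -86.2 ztop 0.04 rgb [196. 189. 175.]
752 px [183. 254.] ctr 0.3510 -0.3828 sz 0.030 0.020 axis -33.7 ztop 0.04 rgb [150. 121.  21.]
602 px [262. 318.] ctr 0.4514 -0.4603 sz 0.028 0.013 axis 11.0 ztop 0.0397 rgb [70. 47. 35.]
795 px [435. 368.] ctr 0.6748 -0.5187 sz 0.068 0.012 axis -38.2 ztop 0.0358 rgb [108.  61.  30.]
jaw 3.81 turn 0.29 q6 -0.77 down err [ 0.0017 -0.0001]
dx 0.0370 dy -0.0220 dz -0.0019 ax -0.10 
dx 0.0370 dy -0.0220 dz -0.0019 ax -0.10 
dx 0.0370 dy -0.0220 dz -0.0020 ax -0.10 ay 0.10 az 0.01
```

Call:
{"api": "servo_tool", "payload": {
  "targets": [
    {"ax": -0.2,"ay": 0.1,"az": 0,"dx": 0.037,"dy": -0.022,"dz": -0.0015,"grip": 0.065},
    {"ax": 0,"ay": 0,"az": 0,"dx": 0.037,"dy": -0.022,"dz": -0.0015,"grip": 0.065},
    {"ax": 0,"ay": 0,"az": 0,"dx": 0.037,"dy": -0.022,"dz": -0.001,"grip": 0.065},
    {"ax": 0,"ay": 0,"az": 0,"dx": 0.03,"dy": 0,"dz": 0,"grip": 0.065},
    {"ax": 0,"ay": 0,"az": 0,"dx": 0.025,"dy": 0,"dz": 0,"grip": 0.065},
    {"ax": 0,"ay": 0,"az": 0,"dx": 0.01,"dy": 0,"dz": 0,"grip": 0.065},
    {"ax": 0,"ay": 0,"az": 0,"dx": 0,"dy": 0,"dz": 0,"grip": 0.065}
  ]
}}

```text
clock: 19.15
position: [0.4397, -0.3452, 0.1812]
tool_rot: [-0.027, 0.705, 0.025, 0.708]
ft_force: [-0.2, -0.4, 0.4]
width: 0.758
```

```bash
python3 - <<'E'
from h import *
st();plan(.4313,-.3476,.180,3.9,1)
E
```

```text
t 19.15 p [ 0.4397 -0.3452  0.1812] jaw 4.22 tilt [ 0.0042 -0.0034] w 0.758 F [-0.2 -0.4  0.4]
jaw 4.22 turn -0.32 q6 -0.86 down err [ 0.0042 -0.0034]
dx 0.0012 dy -0.0018 dz -0.0086 ax 0.32 ay 0.23 az 0.21
```

Call:
{"api": "servo_tool", "payload": {
  "targets": [
    {"ax": 0.3,"ay": 0.2,"az": 0.2,"dx": 0.001,"dy": -0.002,"dz": -0.008,"grip": 0.065},
    {"ax": 0,"ay": 0,"az": 0,"dx": 0,"dy": 0,"dz": 0,"grip": 0.02},
    {"ax": 0,"ay": 0,"az": 0,"dx": 0,"dy": 0,"dz": 0,"grip": 0.02},
    {"ax": 0,"ay": 0,"az": 0,"dx": 0,"dy": 0,"dz": 0,"grip": 0.02},
    {"ax": 0,"ay": 0,"az": 0,"dx": 0,"dy": 0,"dz": 0,"grip": 0.02},
    {"ax": 0,"ay": 0,"az": 0,"dx": 0,"dy": 0,"dz": 0,"grip": 0.02},
    {"ax": 0,"ay": 0,"az": 0,"dx": -0.05,"dy": 0,"dz": 0,"grip": 0.02},
    {"ax": 0,"ay": 0,"az": 0,"dx": -0.05,"dy": 0,"dz": 0,"grip": 0.02},
    {"ax": 0,"ay": 0,"az": 0,"dx": -0.02,"dy": 0,"dz": 0,"grip": 0.02},
    {"ax": 0,"ay": 0,"az": 0,"dx": 0,"dy": 0,"dz": 0,"grip": 0.02}
  ]
}}

```text
clock: 20.4
position: [0.4315, -0.3476, 0.3051]
tool_rot: [-0.024, 0.706, 0.024, 0.707]
ft_force: [-0.1, -0.6, -3.4]
width: 0.331
```

```bash
python3 - <<'E'
from h import *
st();held();x,y=mw(0,-.015);plan(x,y,.30,-88.22,11)
E
```

```text
t 20.4 p [ 0.4315 -0.3476  0.3051] jaw 3.91 tilt [ 0.0012 -0.001 ] w 0.331 F [-0.1 -0.6 -3.4]
held tool y range [-0.0402  0.0607]
near block x [0.1419 0.1714] z [-0.0191  0.0193]
jaw 3.91 turn 87.87 q6 -0.87 down err [0.0002 0.0001]
dx 0.0004 dy 0.0328 dz 0.0186 ax -7.99 
dx 0.0004 dy 0.0299 dz 0.0230 ax -7.99 
dx 0.0004 dy 0.0264 dz 0.0269 ax -7.99 
dx 0.0004 dy 0.0224 dz 0.0303 ax -7.99 
dx 0.0004 dy 0.0180 dz 0.0331 ax -7.99 
dx 0.0004 dy 0.0132 dz 0.0353 ax -7.99 
dx 0.0004 dy 0.0082 dz 0.0368 ax -7.99 
dx 0.0004 dy 0.0030 dz 0.0375 ax -7.99 
dx 0.0004 dy -0.0023 dz 0.0376 ax -7.99 
dx 0.0004 dy -0.0075 dz 0.0369 ax -7.99 
dx 0.0004 dy -0.0125 dz 0.0355 ax -7.99 ay 0.01 az -0.00
```

Call:
{"api": "servo_tool", "payload": {
  "targets": [
    {"ax": -8,"ay": 0,"az": 0,"dx": -0.001,"dy": 0.033,"dz": 0.019,"grip": 0.02},
    {"ax": -8,"ay": 0,"az": 0,"dx": -0.001,"dy": 0.03,"dz": 0.023,"grip": 0.02},
    {"ax": -8,"ay": 0,"az": 0,"dx": -0.001,"dy": 0.026,"dz": 0.027,"grip": 0.02},
    {"ax": -8,"ay": 0,"az": 0,"dx": -0.001,"dy": 0.022,"dz": 0.03,"grip": 0.02},
    {"ax": -8,"ay": 0,"az": 0,"dx": -0.001,"dy": 0.018,"dz": 0.033,"grip": 0.02},
    {"ax": -8,"ay": 0,"az": 0,"dx": -0.001,"dy": 0.013,"dz": 0.035,"grip": 0.02},
    {"ax": -8,"ay": 0,"az": 0,"dx": -0.001,"dy": 0.008,"dz": 0.037,"grip": 0.02},
    {"ax": -8,"ay": 0,"az": 0,"dx": -0.001,"dy": 0.003,"dz": 0.037,"grip": 0.02},
    {"ax": -8,"ay": 0,"az": 0,"dx": -0.001,"dy": -0.002,"dz": 0.037,"grip": 0.02},
    {"ax": -8,"ay": 0,"az": 0,"dx": -0.001,"dy": -0.007,"dz": 0.037,"grip": 0.02},
    {"ax": -7,"ay": 0,"az": 0,"dx": 0,"dy": -0.012,"dz": 0.03,"grip": 0.02},
    {"ax": 0,"ay": 0,"az": 0,"dx": 0,"dy": 0,"dz": 0,"grip": 0.02}
  ]
}}

```text
clock: 21.95
position: [0.605, 0.0347, 0.2941]
tool_rot: [-0.507, 0.488, 0.525, 0.48]
ft_force: [-0.4, 0.1, -2.8]
width: 0.329
```

```bash
python3 - <<'E'
from h import *
st();x,y=mw(0,-.015);plan(x,y,.28,91.78,3)
E
```

```text
t 21.95 p [0.605  0.0347 0.2941] jaw 93.67 tilt [-0.0257  0.0089] w 0.329 F [-0.4  0.1 -2.8]
jaw 93.67 turn -1.89 q6 -1.69 down err [-0.0257  0.0089]
dx 0.0047 dy -0.0017 dz -0.0030 ax 0.63 
dx 0.0047 dy -0.0018 dz -0.0030 ax 0.63 
dx 0.0047 dy -0.0018 dz -0.0030 ax 0.63 ay 0.60 az -1.44
```

Call:
{"api": "servo_tool", "payload": {
  "targets": [
    {"ax": 0.8,"ay": 0.6,"az": -1.4,"dx": 0.002,"dy": -0.002,"dz": -0.003,"grip": 0.02},
    {"ax": 0.8,"ay": 0,"az": 0,"dx": 0.003,"dy": -0.002,"dz": -0.003,"grip": 0.02},
    {"ax": 0.3,"ay": 0,"az": 0,"dx": 0.003,"dy": -0.001,"dz": -0.001,"grip": 0.02},
    {"ax": 0,"ay": 0,"az": 0,"dx": 0,"dy": 0,"dz": 0,"grip": 0.02},
    {"ax": 0,"ay": 0,"az": 0,"dx": 0,"dy": 0,"dz": 0,"grip": 0.02}
  ]
}}

```text
clock: 22.58
position: [0.6099, 0.0248, 0.2831]
tool_rot: [-0.505, 0.495, 0.506, 0.493]
ft_force: [-1.2, 0.1, -1.8]
width: 0.334
```

```bash
python3 - <<'E'
from h import *
st();held();x,y=mw(0,-.015);plan(x,y,.233,91.78,4)
E
```

```text
t 22.57 p [0.6099 0.0248 0.2831] jaw 91.28 tilt [-0.0029 -0.0009] w 0.334 F [-1.2  0.1 -1.8]
held tool y range [-0.0407  0.0602]
near block x [0.1418 0.1711] z [-0.0186  0.02  ]
jaw 91.29 turn 0.49 q6 -1.66 down err [-0.0029 -0.0009]
dx 0.0125 dy -0.0003 dz 0.0003 ax -0.12 
dx 0.0125 dy -0.0003 dz 0.0003 ax -0.12 
dx 0.0125 dy -0.0003 dz 0.0003 ax -0.12 
dx 0.0125 dy -0.0003 dz 0.0003 ax -0.12 ay -0.05 az -0.16
```

Call:
{"api": "servo_tool", "payload": {
  "targets": [
    {"ax": -0.5,"ay": 0,"az": -0.2,"dx": 0.008,"dy": -0.0005,"dz": 0.001,"grip": 0.02},
    {"ax": 0,"ay": 0,"az": 0,"dx": 0.012,"dy": -0.0005,"dz": 0,"grip": 0.02},
    {"ax": 0,"ay": 0,"az": 0,"dx": 0.012,"dy": 0,"dz": 0,"grip": 0.02},
    {"ax": 0,"ay": 0,"az": 0,"dx": 0.012,"dy": 0,"dz": 0,"grip": 0.02},
    {"ax": 0,"ay": 0,"az": 0,"dx": 0.005,"dy": 0,"dz": 0,"grip": 0.02},
    {"ax": 0,"ay": 0,"az": 0,"dx": 0,"dy": 0,"dz": 0,"grip": 0.02}
  ]
}}

```text
clock: 23.38
position: [0.6106, 0.0261, 0.2327]
tool_rot: [0.509, -0.492, -0.508, -0.492]
ft_force: [0.3, -0.5, 0.1]
width: 0.33
```

```bash
python3 - <<'E'
from h import *
st();x,y=mw(0,-.015);plan(x,y,.233,91.78,1)
E
```

```text
t 23.38 p [0.6106 0.0261 0.2327] jaw 91.86 tilt [ 0.001 -0.001] w 0.33 F [ 0.3 -0.5  0.1]
jaw 91.86 turn -0.08 q6 -1.67 down err [ 0.001 -0.001]
dx -0.0003 dy -0.0002 dz -0.0002 ax 0.08 ay -0.06 az 0.05
```

Call:
{"api": "servo_tool", "payload": {
  "targets": [
    {"ax": 0,"ay": 0,"az": 0,"dx": 0,"dy": 0,"dz": 0,"grip": 0.042},
    {"ax": 0,"ay": 0,"az": 0,"dx": 0,"dy": 0,"dz": 0,"grip": 0.042},
    {"ax": 0,"ay": 0,"az": 0,"dx": 0,"dy": 0,"dz": 0,"grip": 0.042},
    {"ax": 0,"ay": 0,"az": 0,"dx": -0.05,"dy": 0,"dz": 0,"grip": 0.042},
    {"ax": 0,"ay": 0,"az": 0,"dx": -0.06,"dy": 0,"dz": 0,"grip": 0.042},
    {"ax": 0,"ay": 0,"az": 0,"dx": -0.05,"dy": -0.01,"dz": 0.03,"grip": 0.042},
    {"ax": 0,"ay": 0,"az": 0,"dx": -0.04,"dy": -0.01,"dz": 0.03,"grip": 0.042},
    {"ax": 0,"ay": 0,"az": 0,"dx": 0,"dy": 0,"dz": 0,"grip": 0.042},
    {"ax": 0,"ay": 0,"az": 0,"dx": 0,"dy": 0,"dz": 0,"grip": 0.042}
  ]
}}

```text
clock: 24.5
position: [0.6292, 0.088, 0.4368]
tool_rot: [-0.508, 0.492, 0.508, 0.492]
ft_force: [-0.6, 0.4, 0.6]
width: 0.492
```

```bash
python3 - <<'E'
from h import *
st();p,d,M=snap('wrist');cv2.imwrite('pics/w4.png',cv2.resize(p[:,:,::-1],(800,600),interpolation=cv2.INTER_CUBIC))
c=cloud(d,M);T=np.array([[np.cos(TH),np.sin(TH)],[-np.sin(TH),np.cos(TH)]])
m=(c[...,:2]-MT)@T.T;z=c[...,2]
for y in(-.135,-.075,-.015):
  for x in(-.05,.05):
    k=(abs(m[...,0]-x)<.006)&(abs(m[...,1]-y)<.012)&(d>0);print(y,x,np.median(z[k]).round(4) if k.any() else None,k.sum())
  k=(abs(m[...,0])<.075)&(abs(m[...,1]-y)<.026)&(z>.083)&(z<.1)&(d>0);q=m[k];print(q.min(0).round(4),q.max(0).round(4))
k=(m[...,1]>.18)&(m[...,1]<.225)&(abs(m[...,0])<.075)&(z>.05)&(d>0);q=m[k];zz=z[k]
print('handle x',q[:,0].min(),q[:,0].max(),'ztop',np.percentile(zz,97),'x of top',np.median(q[zz>np.percentile(zz,85)][:,0]),'y',q[:,1].max())
E
```

```text
t 24.5 p [0.6292 0.088  0.4368] jaw 91.8 tilt [-0.0011 -0.0001] w 0.492 F [-0.6  0.4  0.6]
-0.135 -0.05 0.0893 277
-0.135 0.05 0.0894 210
[-0.0594 -0.1528] [ 0.059 -0.112]
-0.075 -0.05 0.0893 277
-0.075 0.05 0.0894 218
[-0.0603 -0.093 ] [ 0.0591 -0.0528]
-0.015 -0.05 0.0893 274
-0.015 0.05 0.0896 211
[-0.0594 -0.0339] [0.0603 0.0063]
handle x -0.05149059781626896 -0.036950184674231154 ztop 0.11102059440267077 x of top -0.043965301302985545 y 0.22495448633939344
```

View pics/w4.png

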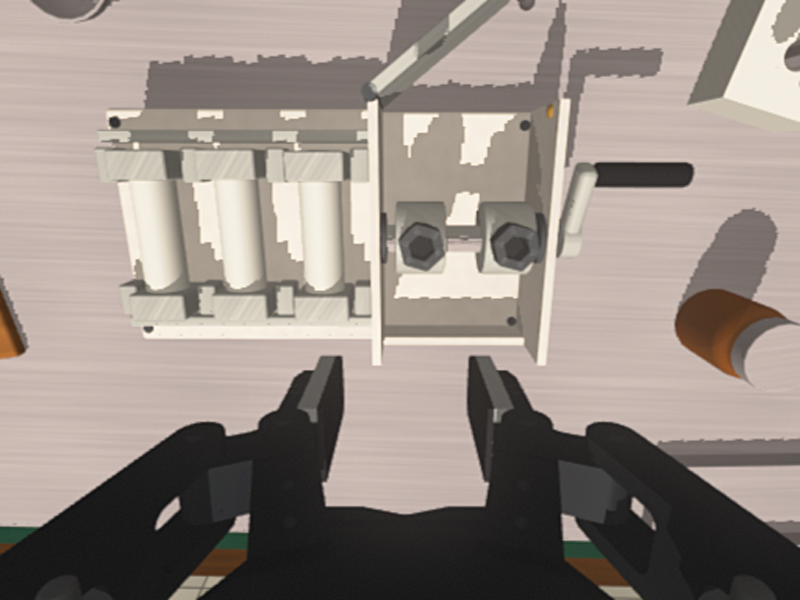

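Rollers are all home: block tops at 89.3 mm and centred in their slots. The crank handle sits at machine x -44 mm, z 103 mm, which puts the angle at about 1.09 rad. On to the crank.

```bash
python3 - <<'E'
from h import *
x,y=mw(-.044,.202);print(x,y);plan(x,y,.34,1.78,9)
E
```

```text
0.560116456839013 0.2414567779645635
jaw 91.79 turn 89.99 q6 -1.57 down err [-0.0009  0.0001]
dx 0.0108 dy 0.0072 dz 0.0173 ax -10.00 
dx 0.0108 dy 0.0040 dz 0.0183 ax -10.00 
dx 0.0108 dy 0.0008 dz 0.0187 ax -10.00 
dx 0.0108 dy -0.0025 dz 0.0186 ax -10.00 
dx 0.0108 dy -0.0056 dz 0.0178 ax -10.00 
dx 0.0108 dy -0.0086 dz 0.0166 ax -10.00 
dx 0.0108 dy -0.0114 dz 0.0148 ax -10.00 
dx 0.0108 dy -0.0138 dz 0.0126 ax -10.00 
dx 0.0108 dy -0.0158 dz 0.0100 ax -10.00 ay 0.01 az -0.05
```

Call:
{"api": "servo_tool", "payload": {
  "targets": [
    {"ax": 10,"ay": 0,"az": 0,"dx": 0,"dy": 0.007,"dz": 0.017,"grip": 0.06},
    {"ax": 10,"ay": 0,"az": 0,"dx": 0.01,"dy": 0.01,"dz": 0.016,"grip": 0.06},
    {"ax": 10,"ay": 0,"az": 0,"dx": 0.01,"dy": 0.013,"dz": 0.014,"grip": 0.06},
    {"ax": 10,"ay": 0,"az": 0,"dx": 0.01,"dy": 0.015,"dz": 0.011,"grip": 0.06},
    {"ax": 10,"ay": 0,"az": 0,"dx": 0.01,"dy": 0.017,"dz": 0.009,"grip": 0.06},
    {"ax": 10,"ay": 0,"az": 0,"dx": 0.012,"dy": 0.018,"dz": 0.006,"grip": 0.06},
    {"ax": 10,"ay": 0,"az": 0,"dx": 0.012,"dy": 0.018,"dz": 0.002,"grip": 0.06},
    {"ax": 10,"ay": 0,"az": 0,"dx": 0.012,"dy": 0.019,"dz": -0.001,"grip": 0.06},
    {"ax": 10,"ay": 0,"az": 0,"dx": 0.012,"dy": 0.018,"dz": -0.004,"grip": 0.06},
    {"ax": 0,"ay": 0,"az": 0,"dx": 0,"dy": 0,"dz": 0,"grip": 0.06},
    {"ax": 0,"ay": 0,"az": 0,"dx": 0,"dy": 0,"dz": 0,"grip": 0.06}
  ]
}}

```text
clock: 25.92
position: [0.5608, 0.239, 0.3326]
tool_rot: [0.007, 0.715, -0.01, 0.699]
ft_force: [0.4, 0.5, -0.0]
width: 0.704
```

```bash
python3 - <<'E'
from h import *
st();plan(.5601,.2425,.258,1.78,3)
E
```

```text
t 25.93 p [0.5608 0.239  0.3326] jaw -1.39 tilt [-0.0229 -0.0051] w 0.704 F [ 0.4  0.5 -0. ]
jaw -1.39 turn 3.17 q6 0.32 down err [-0.0229 -0.0051]
dx 0.0249 dy 0.0011 dz -0.0003 ax -1.06 
dx 0.0249 dy 0.0012 dz -0.0002 ax -1.06 
dx 0.0249 dy 0.0012 dz -0.0002 ax -1.06 ay -1.30 az 0.32
```

Call:
{"api": "servo_tool", "payload": {
  "targets": [
    {"ax": -1.6,"ay": -1.3,"az": 0.3,"dx": 0.005,"dy": 0.001,"dz": 0,"grip": 0.06},
    {"ax": -1.6,"ay": 0,"az": 0,"dx": 0.023,"dy": 0.001,"dz": 0,"grip": 0.06},
    {"ax": 0,"ay": 0,"az": 0,"dx": 0.023,"dy": 0.001,"dz": 0,"grip": 0.06},
    {"ax": 0,"ay": 0,"az": 0,"dx": 0.019,"dy": 0,"dz": 0,"grip": 0.06},
    {"ax": 0,"ay": 0,"az": 0,"dx": 0.004,"dy": 0,"dz": 0,"grip": 0.05},
    {"ax": 0,"ay": 0,"az": 0,"dx": 0,"dy": 0,"dz": 0,"grip": 0.05}
  ]
}}

```text
clock: 26.68
position: [0.5627, 0.2388, 0.258]
tool_rot: [-0.016, 0.704, 0.017, 0.71]
ft_force: [-0.9, 1.3, -0.6]
width: 0.588
```

```bash
python3 - <<'E'
from h import *
st();plan(.5601,.2425,.258,1.78,1)
E
```

```text
t 26.68 p [0.5627 0.2388 0.258 ] jaw 2.67 tilt [0.0091 0.002 ] w 0.588 F [-0.9  1.3 -0.6]
jaw 2.67 turn -0.89 q6 0.25 down err [0.0091 0.002 ]
dx 0.0000 dy 0.0038 dz -0.0024 ax 0.89 ay 0.53 az -0.09
```

Call:
{"api": "servo_tool", "payload": {
  "targets": [
    {"ax": 0.9,"ay": 0.5,"az": 0,"dx": 0,"dy": 0.003,"dz": -0.002,"grip": 0.021},
    {"ax": 0,"ay": 0,"az": 0,"dx": 0,"dy": 0,"dz": 0,"grip": 0.021},
    {"ax": 0,"ay": 0,"az": 0,"dx": 0,"dy": 0,"dz": 0,"grip": 0.021},
    {"ax": 0,"ay": 0,"az": 0,"dx": -0.0075,"dy": 0,"dz": 0.005,"grip": 0.021},
    {"ax": 0,"ay": 0,"az": 0,"dx": -0.0066,"dy": 0,"dz": 0.006,"grip": 0.021},
    {"ax": 0,"ay": 0,"az": 0,"dx": -0.0053,"dy": 0,"dz": 0.007,"grip": 0.021},
    {"ax": 0,"ay": 0,"az": 0,"dx": -0.004,"dy": 0,"dz": 0.008,"grip": 0.021},
    {"ax": 0,"ay": 0,"az": 0,"dx": -0.0024,"dy": 0,"dz": 0.0088,"grip": 0.021},
    {"ax": 0,"ay": 0,"az": 0,"dx": -0.001,"dy": 0,"dz": 0.0088,"grip": 0.021},
    {"ax": 0,"ay": 0,"az": 0,"dx": 0,"dy": 0,"dz": 0,"grip": 0.021}
  ],
  "force": 20
}}

```text
clock: 27.92
position: [0.5995, 0.2439, 0.2899]
tool_rot: [-0.012, 0.715, 0.011, 0.699]
ft_force: [0.1, -1.0, -0.2]
width: 0.244
```

```bash
python3 - <<'E'
from h import *
st();plan(*mw(0,.202),.285,1.78,1)
snap('wrist','w5.png')
E
```

```text
t 27.93 p [0.5995 0.2439 0.2899] jaw 1.86 tilt [-0.0223 -0.0017] w 0.244 F [ 0.1 -1.  -0.2]
jaw 1.86 turn -0.08 q6 0.25 down err [-0.0223 -0.0017]
dx 0.0049 dy -0.0012 dz 0.0046 ax 0.08 ay -1.28 az 0.05
```

Call:
{"api": "servo_tool", "payload": {
  "targets": [
    {"ax": 0,"ay": -1.3,"az": 0,"dx": 0.004,"dy": -0.001,"dz": 0.004,"grip": 0.021},
    {"ax": 0,"ay": 0,"az": 0,"dx": 0,"dy": 0,"dz": 0,"grip": 0.021},
    {"ax": 0,"ay": 0,"az": 0,"dx": 0,"dy": 0,"dz": 0,"grip": 0.021}
  ]
}}

```text
clock: 28.35
position: [0.6032, 0.2429, 0.2855]
tool_rot: [-0.012, 0.706, 0.011, 0.708]
ft_force: [0.1, -1.1, 0.4]
width: 0.247
```

```bash
python3 - <<'E'
from h import *
st();plan(*mw(0,.202),.285,1.78,1)
E
```

```text
t 28.35 p [0.6032 0.2429 0.2855] jaw 1.87 tilt [ 0.0019 -0.0009] w 0.247 F [ 0.1 -1.1  0.4]
jaw 1.87 turn -0.09 q6 0.25 down err [ 0.0019 -0.0009]
dx 0.0005 dy -0.0001 dz 0.0009 ax 0.09 ay 0.11 az 0.06
```

Call:
{"api": "servo_tool", "payload": {
  "targets": [
    {"ax": 0,"ay": 0.1,"az": 0,"dx": 0,"dy": 0,"dz": 0.0008,"grip": 0.005},
    {"ax": 0,"ay": 0,"az": 0,"dx": 0,"dy": 0,"dz": 0,"grip": 0.005},
    {"ax": 0,"ay": 0,"az": 0,"dx": 0,"dy": 0,"dz": 0,"grip": 0.005}
  ]
}}

```text
clock: 28.72
position: [0.6038, 0.243, 0.2856]
tool_rot: [-0.012, 0.707, 0.011, 0.707]
ft_force: [-0.7, -0.3, 2.0]
width: 0.175
```

```bash
python3 - <<'E'
from h import *
st();plan(*mw(0,.202),.285,1.78,1)
E
```

```text
t 28.73 p [0.6038 0.243  0.2856] jaw 1.87 tilt [-0.0009 -0.0012] w 0.175 F [-0.7 -0.3  2. ]
jaw 1.87 turn -0.09 q6 0.25 down err [-0.0009 -0.0012]
dx 0.0006 dy -0.0002 dz 0.0003 ax 0.09 ay -0.05 az 0.06
```

Call:
{"api": "servo_tool", "payload": {
  "targets": [
    {"ax": 0,"ay": 0,"az": 0,"dx": 0,"dy": 0,"dz": 0,"grip": 0.05},
    {"ax": 0,"ay": 0,"az": 0,"dx": 0,"dy": 0,"dz": 0,"grip": 0.05},
    {"ax": 0,"ay": 0,"az": 0,"dx": 0,"dy": 0,"dz": 0,"grip": 0.05},
    {"ax": 0,"ay": 0,"az": 0,"dx": -0.04,"dy": 0,"dz": 0,"grip": 0.05},
    {"ax": 0,"ay": 0,"az": 0,"dx": -0.04,"dy": 0.01,"dz": -0.02,"grip": 0.05},
    {"ax": 0,"ay": 0,"az": 0,"dx": -0.04,"dy": 0.02,"dz": -0.03,"grip": 0.05},
    {"ax": 0,"ay": 0,"az": 0,"dx": 0,"dy": 0,"dz": 0,"grip": 0.085},
    {"ax": 0,"ay": 0,"az": 0,"dx": 0,"dy": 0,"dz": 0,"grip": 0.085}
  ]
}}

```text
clock: 29.72
position: [0.5524, 0.2717, 0.408]
tool_rot: [-0.012, 0.707, 0.011, 0.707]
ft_force: [0.8, -0.4, -0.5]
width: 0.981
```

```bash
cat >> h.py <<'E'
def crank(d,M):
    c=cloud(d,M);T=np.array([[np.cos(TH),np.sin(TH)],[-np.sin(TH),np.cos(TH)]])
    m=(c[...,:2]-MT)@T.T;z=c[...,2]
    k=(m[...,1]>.18)&(m[...,1]<.225)&(abs(m[...,0])<.075)&(z>.06)&(d>0)&(z<.15);q=m[k];zz=z[k]
    t=zz>np.percentile(zz,97)-.003
    X=q[t][:,0];print('crank: x',X.min().round(4),X.max().round(4),'mid',((X.min()+X.max())/2).round(4),'ztop',np.percentile(zz,97).round(4))
def key(d,M):
    c=cloud(d,M);z=c[...,2]
    k=(c[...,0]>.38)&(c[...,0]<.56)&(c[...,1]>.27)&(c[...,1]<.46)&(d>0)
    for lo,hi in((.108,.126),(.042,.048)):
        q=c[k&(z>lo)&(z<hi)]
        if len(q)<30: continue
        (x,y),(a,b),an=cv2.minAreaRect(q[:,:2].astype(np.float32))
        if a<b: a,b,an=b,a,an+90
        print('z',np.median(q[:,2]).round(4),'ctr %.4f %.4f'%(x,y),'sz %.4f %.4f ax %.2f'%(a,b,an))
E
python3 - <<'E'
from h import *
st();p,d,M=snap('wrist');crank(d,M);key(d,M);cv2.imwrite('pics/w6.png',cv2.resize(p[:,:,::-1],(800,600),interpolation=cv2.INTER_CUBIC))
E
```

```text
t 29.73 p [0.5524 0.2717 0.408 ] jaw 1.83 tilt [-0.0002 -0.0009] w 0.981 F [ 0.8 -0.4 -0.5]
crank: x -0.0063 0.0057 mid -0.0003 ztop 0.1381
z 0.1179 ctr 0.4748 0.3653 sz 0.0896 0.0163 ax 136.38
z 0.0444 ctr 0.4747 0.3655 sz 0.0803 0.0801 ax 166.04
```

View pics/w6.png

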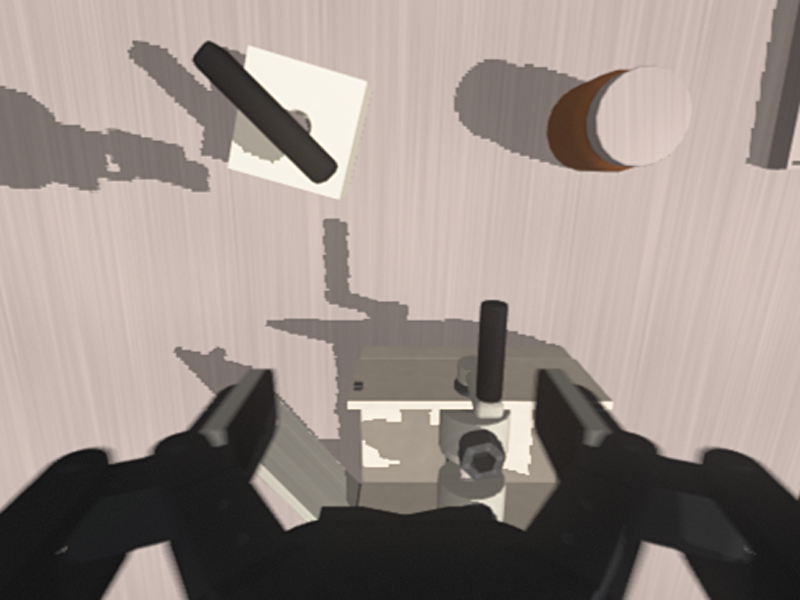

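```bash
python3 - <<'E'
from h import *
plan(.4748,.3653,.34,46.4,5)
E
```

```text
jaw 1.82 turn 44.58 q6 0.32 down err [-0.0002 -0.0008]
dx 0.0136 dy 0.0192 dz -0.0150 ax -8.92 
dx 0.0136 dy 0.0213 dz -0.0118 ax -8.92 
dx 0.0136 dy 0.0229 dz -0.0084 ax -8.92 
dx 0.0136 dy 0.0239 dz -0.0047 ax -8.92 
dx 0.0136 dy 0.0243 dz -0.0010 ax -8.92 ay -0.01 az 0.05
```

Call:
{"api": "servo_tool", "payload": {
  "targets": [
    {"ax": -8.9,"ay": 0,"az": 0,"dx": 0.013,"dy": 0.019,"dz": -0.015,"grip": 0.06},
    {"ax": -8.9,"ay": 0,"az": 0,"dx": 0.013,"dy": 0.021,"dz": -0.012,"grip": 0.06},
    {"ax": -8.9,"ay": 0,"az": 0,"dx": 0.013,"dy": 0.023,"dz": -0.008,"grip": 0.06},
    {"ax": -8.9,"ay": 0,"az": 0,"dx": 0.013,"dy": 0.024,"dz": -0.005,"grip": 0.06},
    {"ax": -8.9,"ay": 0,"az": 0,"dx": 0.013,"dy": 0.024,"dz": -0.001,"grip": 0.06},
    {"ax": 0,"ay": 0,"az": 0,"dx": 0,"dy": 0,"dz": 0,"grip": 0.06},
    {"ax": 0,"ay": 0,"az": 0,"dx": 0,"dy": 0,"dz": 0,"grip": 0.06}
  ]
}}

```text
clock: 30.65
position: [0.4763, 0.3637, 0.3331]
tool_rot: [-0.284, 0.652, 0.282, 0.644]
ft_force: [0.4, -0.3, 0.1]
width: 0.702
```

```bash
python3 - <<'E'
from h import *
st();plan(.4748,.3653,.262,46.4,3);p,d,M=snap('wrist');key(d,M)
E
```

```text
t 30.65 p [0.4763 0.3637 0.3331] jaw 47.22 tilt [-0.0088 -0.0064] w 0.702 F [ 0.4 -0.3  0.1]
jaw 47.22 turn -0.82 q6 -0.28 down err [-0.0088 -0.0064]
dx 0.0237 dy 0.0007 dz 0.0001 ax 0.27 
dx 0.0237 dy 0.0007 dz 0.0000 ax 0.27 
dx 0.0237 dy 0.0007 dz 0.0000 ax 0.27 ay -0.61 az -0.12
z 0.118 ctr 0.4741 0.3664 sz 0.0890 0.0158 ax 136.83
z 0.0444 ctr 0.4747 0.3658 sz 0.0805 0.0802 ax 166.14
```

Call:
{"api": "servo_tool", "payload": {
  "targets": [
    {"ax": 0.7,"ay": -0.6,"az": -0.1,"dx": 0.005,"dy": 0.001,"dz": 0,"grip": 0.06},
    {"ax": 0,"ay": 0,"az": 0,"dx": 0.023,"dy": 0.001,"dz": 0,"grip": 0.06},
    {"ax": 0,"ay": 0,"az": 0,"dx": 0.023,"dy": 0.0005,"dz": 0,"grip": 0.06},
    {"ax": 0,"ay": 0,"az": 0,"dx": 0.02,"dy": 0,"dz": 0,"grip": 0.06},
    {"ax": 0,"ay": 0,"az": 0,"dx": 0,"dy": 0,"dz": 0,"grip": 0.06},
    {"ax": 0,"ay": 0,"az": 0,"dx": 0,"dy": 0,"dz": 0,"grip": 0.06}
  ]
}}

```text
clock: 31.45
position: [0.4772, 0.3629, 0.2616]
tool_rot: [-0.275, 0.649, 0.275, 0.654]
ft_force: [-0.2, 0.7, 0.1]
width: 0.704
```

```bash
python3 - <<'E'
from h import *
st();plan(.4745,.3658,.262,46.6,1)
E
```

```text
t 31.45 p [0.4772 0.3629 0.2616] jaw 45.77 tilt [0.0051 0.0035] w 0.704 F [-0.2  0.7  0.1]
jaw 45.77 turn 0.83 q6 -0.26 down err [0.0051 0.0035]
dx -0.0004 dy 0.0039 dz 0.0002 ax -0.83 ay 0.35 az 0.07
```

Call:
{"api": "servo_tool", "payload": {
  "targets": [
    {"ax": -0.8,"ay": 0.3,"az": 0.1,"dx": 0,"dy": 0.004,"dz": 0,"grip": 0.06},
    {"ax": 0,"ay": 0,"az": 0,"dx": 0,"dy": 0,"dz": 0,"grip": 0.06},
    {"ax": 0,"ay": 0,"az": 0,"dx": 0,"dy": 0,"dz": 0,"grip": 0.06}
  ]
}}

```text
clock: 31.82
position: [0.4743, 0.366, 0.2636]
tool_rot: [-0.279, 0.648, 0.28, 0.651]
ft_force: [0.4, 0.2, 0.4]
width: 0.701
```

```bash
python3 - <<'E'
from h import *
st();plan(.4745,.3658,.262,46.6,1)
E
```

```text
t 31.82 p [0.4743 0.366  0.2636] jaw 46.59 tilt [0.0025 0.0024] w 0.701 F [0.4 0.2 0.4]
jaw 46.59 turn 0.01 q6 -0.27 down err [0.0025 0.0024]
dx 0.0016 dy -0.0003 dz 0.0000 ax -0.01 ay 0.20 az 0.01
```

Call:
{"api": "servo_tool", "payload": {
  "targets": [
    {"ax": 0,"ay": 0.2,"az": 0,"dx": 0.002,"dy": 0,"dz": 0,"grip": 0.06},
    {"ax": 0,"ay": 0,"az": 0,"dx": 0,"dy": 0,"dz": 0,"grip": 0.005},
    {"ax": 0,"ay": 0,"az": 0,"dx": 0,"dy": 0,"dz": 0,"grip": 0.005},
    {"ax": 0,"ay": 0,"az": 0,"dx": 0,"dy": 0,"dz": 0,"grip": 0.005},
    {"ax": 0,"ay": 0,"az": 0,"dx": 0,"dy": 0,"dz": 0,"grip": 0.005},
    {"ax": 0,"ay": 0,"az": 0,"dx": 0,"dy": 0,"dz": 0,"grip": 0.005},
    {"ax": 0,"ay": 0,"az": 0,"dx": -0.04,"dy": 0,"dz": 0,"grip": 0.005},
    {"ax": 0,"ay": 0,"az": 0,"dx": -0.05,"dy": 0,"dz": 0,"grip": 0.005},
    {"ax": 0,"ay": 0,"az": 0,"dx": -0.05,"dy": 0,"dz": 0,"grip": 0.005},
    {"ax": 0,"ay": 0,"az": 0,"dx": 0,"dy": 0,"dz": 0,"grip": 0.005},
    {"ax": 0,"ay": 0,"az": 0,"dx": 0,"dy": 0,"dz": 0,"grip": 0.005}
  ],
  "force": 90
}}

```text
clock: 33.2
position: [0.4743, 0.3659, 0.4035]
tool_rot: [-0.28, 0.651, 0.279, 0.648]
ft_force: [-0.6, 0.4, -1.6]
width: 0.17
```

```bash
cat >> h.py <<'E'
def kheld(f=None):
    s=state();T=R.from_quat(s['tool_rot']).as_matrix();p,d,M=snap('wrist',f);c=(cloud(d,M)-s['position'])@T
    k=(d>0)&(abs(c[...,2])<.03)&(abs(c[...,1])<.06)&(c[...,0]>.12)&(c[...,0]<.27)
    h=c[k&(c[...,0]>.135)&(c[...,0]<.16)&(abs(c[...,2])<.012)];print('handle y',np.percentile(h[:,1],[.5,99.5]).round(4),'top x',np.percentile(h[:,0],[2,50]).round(4))
    for a,b in((.178,.2),(.2,.225),(.225,.26)):
        g=c[k&(c[...,0]>a)&(c[...,0]<b)]
        if len(g)>10: print('shank',a,'z',np.percentile(g[:,2],[2,98]).round(4),'ymax',np.percentile(g[:,1],[2,90]).round(4),'xmax',g[:,0].max().round(4))
    return p,d,M
E
python3 - <<'E'
from h import *
st();p,d,M=kheld('w7.png')
E
```

```text
t 33.2 p [0.4743 0.3659 0.4035] jaw 46.58 tilt [-0.0033 -0.0023] w 0.17 F [-0.6  0.4 -1.6]
handle y [-0.028  0.045] top x [0.1364 0.1438]
```

View pics/w7.png

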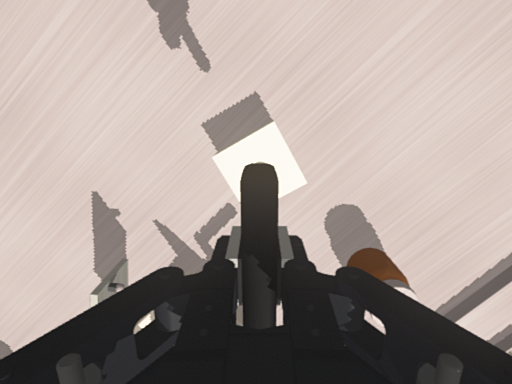

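```bash
python3 - <<'E'
from h import *
plan(.635,.054,.415,20,8)
E
```

```text
jaw 46.58 turn -26.58 q6 -0.27 down err [-0.0031 -0.0021]
dx -0.0014 dy -0.0414 dz -0.0145 ax 3.32 
dx -0.0014 dy -0.0422 dz -0.0121 ax 3.32 
dx -0.0014 dy -0.0428 dz -0.0096 ax 3.32 
dx -0.0014 dy -0.0433 dz -0.0071 ax 3.32 
dx -0.0014 dy -0.0436 dz -0.0046 ax 3.32 
dx -0.0014 dy -0.0438 dz -0.0021 ax 3.32 
dx -0.0014 dy -0.0439 dz 0.0004 ax 3.32 
dx -0.0014 dy -0.0438 dz 0.0030 ax 3.32 ay -0.21 az -0.04
```

Call:
{"api": "servo_tool", "payload": {
  "targets": [
    {"ax": 3.3,"ay": -0.2,"az": 0,"dx": -0.004,"dy": -0.041,"dz": -0.0145,"grip": 0.005},
    {"ax": 3.3,"ay": 0,"az": 0,"dx": -0.004,"dy": -0.042,"dz": -0.012,"grip": 0.005},
    {"ax": 3.3,"ay": 0,"az": 0,"dx": -0.003,"dy": -0.043,"dz": -0.0096,"grip": 0.005},
    {"ax": 3.3,"ay": 0,"az": 0,"dx": 0,"dy": -0.043,"dz": -0.007,"grip": 0.005},
    {"ax": 3.3,"ay": 0,"az": 0,"dx": 0,"dy": -0.0436,"dz": -0.0046,"grip": 0.005},
    {"ax": 3.3,"ay": 0,"az": 0,"dx": 0,"dy": -0.044,"dz": -0.002,"grip": 0.005},
    {"ax": 3.3,"ay": 0,"az": 0,"dx": 0,"dy": -0.044,"dz": 0,"grip": 0.005},
    {"ax": 3.3,"ay": 0,"az": 0,"dx": 0,"dy": -0.04,"dz": 0.003,"grip": 0.005},
    {"ax": 0,"ay": 0,"az": 0,"dx": 0,"dy": 0,"dz": 0,"grip": 0.005},
    {"ax": 0,"ay": 0,"az": 0,"dx": 0,"dy": 0,"dz": 0,"grip": 0.005},
    {"ax": 0,"ay": 0,"az": 0,"dx": 0,"dy": 0,"dz": 0,"grip": 0.005}
  ]
}}

```text
clock: 34.62
position: [0.637, 0.0486, 0.397]
tool_rot: [-0.119, 0.706, 0.12, 0.688]
ft_force: [-0.1, 0.4, -2.0]
width: 0.174
```

```bash
python3 - <<'E'
from h import *
st();p,d,M=snap('wrist','w8.png')
# rectified top-down view at z=.122, 0.1 mm.. 6 px/mm : columns=-y(left=+y), rows: x descending
S=8;W=[]
for j,y in enumerate((.058,.118)):
    c=mw(0,y);g=np.mgrid[-20:20:1/S,-20:20:1/S]/1e3
    P=np.stack([c[0]-g[0],c[1]-g[1],np.full_like(g[0],.122)],-1).reshape(-1,3)
    uv=proj(P,M).reshape(*g[0].shape,2).astype(np.float32)
    I=cv2.remap(p[:,:,::-1].copy(),uv[...,0],uv[...,1],cv2.INTER_CUBIC);W.append(I)
cv2.imwrite('pics/scr.png',np.hstack(W));print(proj([[*mw(0,.058),.122],[*mw(0,.118),.122]],M).round(1))
E
```

```text
t 34.62 p [0.637  0.0486 0.397 ] jaw 19.49 tilt [-0.0252 -0.0029] w 0.174 F [-0.1  0.4 -2. ]
[[254.8 125.1]
 [278.4  48.8]]
```

View pics/scr.png

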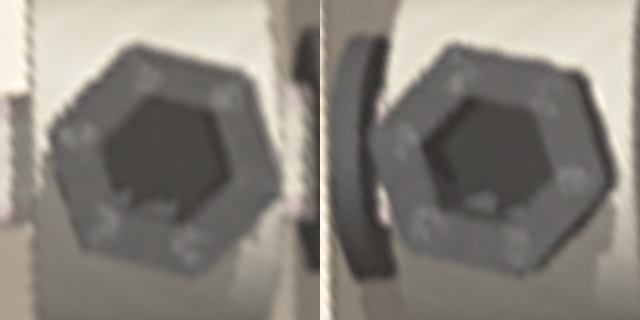

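Rectified view: both sockets are dark hexagons with their flats' normals at about -13.5° (mod 60), so each screw has turned about 0.26 rad. Screw0 is at (.6086, .0983) and screw1 at (.6067, .1577). I'll insert at jaw 16.2°.

```bash
python3 - <<'E'
from h import *
plan(.6086,.0983,.392,16.2,2)
E
```

```text
jaw 19.5 turn -3.3 q6 -0.36 down err [-0.025  -0.0029]
dx 0.0026 dy 0.0281 dz -0.0051 ax 1.65 
dx 0.0026 dy 0.0279 dz -0.0059 ax 1.65 ay -1.41 az -0.32
```

Call:
{"api": "servo_tool", "payload": {
  "targets": [
    {"ax": 0.8,"ay": -1.4,"az": -0.3,"dx": 0.001,"dy": 0.014,"dz": -0.002,"grip": 0.005},
    {"ax": 0.8,"ay": 0,"az": 0,"dx": 0.001,"dy": 0.014,"dz": -0.003,"grip": 0.005},
    {"ax": 0.8,"ay": 0,"az": 0,"dx": 0.001,"dy": 0.014,"dz": -0.003,"grip": 0.005},
    {"ax": 0.8,"ay": 0,"az": 0,"dx": 0.001,"dy": 0.014,"dz": -0.003,"grip": 0.005},
    {"ax": 0,"ay": 0,"az": 0,"dx": 0,"dy": 0,"dz": 0,"grip": 0.005},
    {"ax": 0,"ay": 0,"az": 0,"dx": 0,"dy": 0,"dz": 0,"grip": 0.005},
    {"ax": 0,"ay": 0,"az": 0,"dx": 0,"dy": 0,"dz": 0,"grip": 0.005}
  ]
}}

```text
clock: 35.55
position: [0.6055, 0.1048, 0.3938]
tool_rot: [-0.1, 0.699, 0.1, 0.701]
ft_force: [0.7, 0.1, -1.1]
width: 0.169
```

```bash
python3 - <<'E'
from h import *
st();plan(.6086,.0983,.39,16.2,1)
# check shank in side and scene cameras
out=[]
for n in('side','scene'):
    p,d,M=snap(n);u,v=proj([[.6086,.0983,.15]],M)[0].astype(int)
    out.append(cv2.resize(p[v-45:v+45,u-60:u+60,::-1],(400,300),interpolation=cv2.INTER_CUBIC))
    s=state();T=R.from_quat(s['tool_rot']).as_matrix();c=(cloud(d,M)-s['position'])@T
    for a,b in((.17,.19),(.19,.21),(.21,.23),(.23,.253)):
        g=c[(d>0)&(abs(c[...,1])<.02)&(abs(c[...,2])<.02)&(c[...,0]>a)&(c[...,0]<b)]
        if len(g)>5:print(n,a,len(g),g.mean(0).round(4),g.min(0).round(4),g.max(0).round(4))
    print('cam in tool',(T.T@(np.linalg.inv(M['camera_from_world'])[:3,3]-s['position'])).round(2))
cv2.imwrite('pics/sk.png',np.hstack(out))
E
```

```text
t 35.55 p [0.6055 0.1048 0.3938] jaw 16.31 tilt [0.0025 0.0007] w 0.169 F [ 0.7  0.1 -1.1]
jaw 16.31 turn -0.11 q6 -0.22 down err [0.0025 0.0007]
dx 0.0038 dy -0.0072 dz 0.0012 ax 0.11 ay 0.15 az -0.00
side 0.17 26 [ 0.1814 -0.0051 -0.0035] [ 0.17   -0.01   -0.0134] [0.1898 0.0023 0.0034]
side 0.19 27 [ 0.2003 -0.0054 -0.003 ] [ 0.1913 -0.0108 -0.0079] [0.2098 0.0028 0.0031]
side 0.21 27 [ 0.2205 -0.0049 -0.0028] [ 0.2102 -0.0099 -0.0104] [0.2297 0.0019 0.0035]
side 0.23 24 [ 0.239  -0.005  -0.0024] [ 0.2303 -0.0124 -0.0073] [0.2529 0.0029 0.0048]
cam in tool [-0.59 -0.85 -0.69]
scene 0.17 8 [0.1819 0.0047 0.0049] [ 0.1722 -0.0007 -0.0018] [0.1889 0.0086 0.0128]
scene 0.19 16 [0.1984 0.0037 0.0037] [ 0.1903 -0.0006 -0.0028] [0.2097 0.0066 0.0088]
scene 0.21 20 [0.2199 0.0033 0.0024] [ 0.2106 -0.0023 -0.0039] [0.23   0.0067 0.0084]
scene 0.23 14 [0.2388 0.0034 0.0032] [ 0.2322 -0.0022 -0.0033] [0.2448 0.0068 0.0081]
cam in tool [-0.75  0.42  0.42]
```

View pics/sk.png

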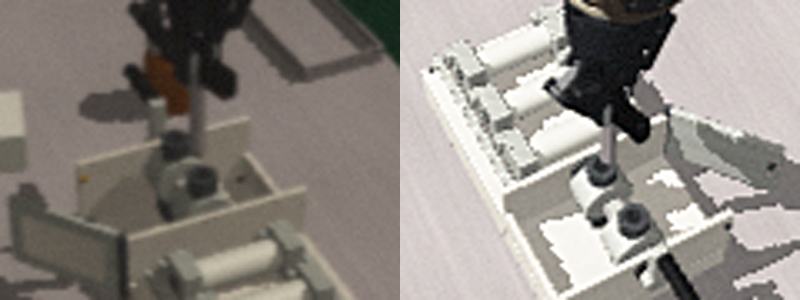

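Call:
{"api": "servo_tool", "payload": {
  "targets": [
    {"ax": 0.1,"ay": 0.1,"az": 0,"dx": 0.001,"dy": -0.0035,"dz": 0.0006,"grip": 0.005},
    {"ax": 0,"ay": 0,"az": 0,"dx": 0.001,"dy": -0.0035,"dz": 0.0006,"grip": 0.005},
    {"ax": 0,"ay": 0,"az": 0,"dx": 0,"dy": 0,"dz": 0,"grip": 0.005},
    {"ax": 0,"ay": 0,"az": 0,"dx": 0,"dy": 0,"dz": 0,"grip": 0.005}
  ]
}}

```text
clock: 36.15
position: [0.6092, 0.0971, 0.3914]
tool_rot: [-0.099, 0.7, 0.099, 0.7]
ft_force: [0.3, -0.1, -1.1]
width: 0.176
```

```bash
python3 - <<'E'
from h import *
st();plan(.6086,.0983,.365,16.2,3)
E
```

```text
t 36.15 p [0.6092 0.0971 0.3914] jaw 16.12 tilt [0.0004 0.0001] w 0.176 F [ 0.3 -0.1 -1.1]
jaw 16.12 turn 0.08 q6 -0.23 down err [0.0004 0.0001]
dx 0.0088 dy 0.0004 dz -0.0001 ax -0.03 
dx 0.0088 dy 0.0004 dz -0.0001 ax -0.03 
dx 0.0088 dy 0.0004 dz -0.0001 ax -0.03 ay 0.02 az -0.00
```

Call:
{"api": "servo_tool", "payload": {
  "targets": [
    {"ax": 0,"ay": 0,"az": 0,"dx": 0.004,"dy": 0.001,"dz": 0,"grip": 0.005},
    {"ax": 0,"ay": 0,"az": 0,"dx": 0.006,"dy": 0,"dz": 0,"grip": 0.005},
    {"ax": 0,"ay": 0,"az": 0,"dx": 0.005,"dy": 0,"dz": 0,"grip": 0.005},
    {"ax": 0,"ay": 0,"az": 0,"dx": 0.004,"dy": 0,"dz": 0,"grip": 0.005},
    {"ax": 0,"ay": 0,"az": 0,"dx": 0,"dy": 0,"dz": 0,"grip": 0.005}
  ]
}}

```text
clock: 36.78
position: [0.6087, 0.0983, 0.3706]
tool_rot: [-0.099, 0.7, 0.099, 0.7]
ft_force: [-0.0, 0.5, -1.2]
width: 0.166
```

```bash
python3 - <<'E'
from h import *
st();plan(.6086,.0983,.363,16.2,1)
E
```

```text
t 36.77 p [0.6087 0.0983 0.3706] jaw 16.14 tilt [-0.0004  0.0001] w 0.166 F [-0.   0.5 -1.2]
jaw 16.14 turn 0.06 q6 -0.23 down err [-0.0004  0.0001]
dx 0.0076 dy -0.0000 dz -0.0001 ax -0.06 ay -0.02 az -0.01
```

Call:
{"api": "servo_tool", "payload": {
  "targets": [
    {"ax": 0,"ay": 0,"az": 0,"dx": 0.004,"dy": 0,"dz": 0,"grip": 0.005},
    {"ax": 0,"ay": 0,"az": 0,"dx": 0.004,"dy": 0,"dz": 0,"grip": 0.005},
    {"ax": 0,"ay": 0,"az": 0,"dx": 0,"dy": 0,"dz": 0,"grip": 0.005}
  ]
}}

```text
clock: 37.15
position: [0.6088, 0.0984, 0.3622]
tool_rot: [-0.099, 0.7, 0.099, 0.7]
ft_force: [-0.7, -0.8, -0.7]
width: 0.173
```

```bash
python3 - <<'E'
from h import *
st();print(state()['torque'])
E
```

```text
t 37.15 p [0.6088 0.0984 0.3622] jaw 16.14 tilt [-0.0001  0.0001] w 0.173 F [-0.7 -0.8 -0.7]
[ 0.03054696 -0.04231254  0.02637215]
```

Call:
{"api": "servo_tool", "payload": {
  "targets": [
    {"ax": 6,"ay": 0,"az": 0,"dx": 0,"dy": 0,"dz": 0,"grip": 0.005},
    {"ax": 6,"ay": 0,"az": 0,"dx": 0,"dy": 0,"dz": 0,"grip": 0.005},
    {"ax": 6,"ay": 0,"az": 0,"dx": 0,"dy": 0,"dz": 0,"grip": 0.005},
    {"ax": 6,"ay": 0,"az": 0,"dx": 0,"dy": 0,"dz": 0,"grip": 0.005},
    {"ax": 6,"ay": 0,"az": 0,"dx": 0,"dy": 0,"dz": 0,"grip": 0.005},
    {"ax": 0,"ay": 0,"az": 0,"dx": 0,"dy": 0,"dz": 0,"grip": 0.005}
  ]
}}

```text
clock: 37.9
position: [0.6088, 0.0981, 0.3623]
tool_rot: [0.09, 0.701, -0.091, 0.701]
ft_force: [0.0, 0.7, -1.6]
width: 0.176
```

```bash
python3 - <<'E'
from h import *
st();print(state()['torque']);plan(.6087,.0984,.362,-59,1)
E
```

```text
t 37.9 p [0.6088 0.0981 0.3623] jaw -14.7 tilt [ 0.0002 -0.0008] w 0.176 F [ 0.   0.7 -1.6]
[0.01126104 0.00132704 0.0559928 ]
jaw -14.7 turn -44.3 q6 0.31 down err [ 0.0002 -0.0008]
dx 0.0003 dy 0.0003 dz -0.0002 ax 44.30 ay 0.02 az 0.04
```

Call:
{"api": "servo_tool", "payload": {
  "targets": [
    {"ax": 6,"ay": 0,"az": 0,"dx": 0,"dy": 0,"dz": 0,"grip": 0.005},
    {"ax": 6,"ay": 0,"az": 0,"dx": 0,"dy": 0,"dz": 0,"grip": 0.005},
    {"ax": 6,"ay": 0,"az": 0,"dx": 0,"dy": 0,"dz": 0,"grip": 0.005},
    {"ax": 6,"ay": 0,"az": 0,"dx": 0,"dy": 0,"dz": 0,"grip": 0.005},
    {"ax": 6,"ay": 0,"az": 0,"dx": 0,"dy": 0,"dz": 0,"grip": 0.005},
    {"ax": 6,"ay": 0,"az": 0,"dx": 0,"dy": 0,"dz": 0,"grip": 0.005},
    {"ax": 5,"ay": 0,"az": 0,"dx": 0,"dy": 0,"dz": 0,"grip": 0.005},
    {"ax": 5,"ay": 0,"az": 0,"dx": 0,"dy": 0,"dz": 0,"grip": 0.005}
  ]
}}

```text
clock: 38.9
position: [0.6089, 0.0979, 0.3623]
tool_rot: [0.357, 0.609, -0.358, 0.61]
ft_force: [0.5, 0.2, -2.1]
width: 0.17
```

```bash
python3 - <<'E'
from h import *
st();print(state()['torque']);plan(.6087,.0984,.362,-59,1)
E
```

```text
t 38.9 p [0.6089 0.0979 0.3623] jaw -60.79 tilt [ 0.0004 -0.0018] w 0.17 F [ 0.5  0.2 -2.1]
[-0.05256792 -0.02325165  0.12212073]
jaw -60.79 turn 1.79 q6 1.11 down err [ 0.0004 -0.0018]
dx 0.0003 dy 0.0000 dz -0.0005 ax -1.79 ay 0.10 az 0.03
```

Call:
{"api": "servo_tool", "payload": {
  "targets": [
    {"ax": 4,"ay": 0,"az": 0,"dx": 0,"dy": 0,"dz": 0,"grip": 0.005},
    {"ax": 4,"ay": 0,"az": 0,"dx": 0,"dy": 0,"dz": 0,"grip": 0.005},
    {"ax": 4,"ay": 0,"az": 0,"dx": 0,"dy": 0,"dz": 0,"grip": 0.005}
  ]
}}

```text
clock: 39.28
position: [0.6089, 0.0979, 0.3623]
tool_rot: [0.418, 0.569, -0.42, 0.57]
ft_force: [0.3, 0.1, -2.0]
width: 0.172
```

```bash
python3 - <<'E'
from h import *
st();print(state()['torque'])
E
```

```text
t 39.27 p [0.6089 0.0979 0.3623] jaw -72.68 tilt [ 0.0003 -0.0021] w 0.172 F [ 0.3  0.1 -2. ]
[-0.06076151  0.03511652  0.17375051]
```

Call:
{"api": "servo_tool", "payload": {
  "targets": [
    {"ax": 4,"ay": 0,"az": 0,"dx": 0,"dy": 0,"dz": 0,"grip": 0.005},
    {"ax": 4,"ay": 0,"az": 0,"dx": 0,"dy": 0,"dz": 0,"grip": 0.005}
  ]
}}

```text
clock: 39.52
position: [0.6089, 0.0979, 0.3623]
tool_rot: [0.457, 0.539, -0.458, 0.54]
ft_force: [0.2, -0.2, -1.9]
width: 0.17
```

```bash
python3 - <<'E'
from h import *
st();print(state()['torque']);p,d,M=kheld('w9.png')
s=state();T=R.from_quat(s['tool_rot']).as_matrix();c=(cloud(d,M)-s['position'])@T
g=c[(d>0)&(abs(c[...,0]-.145)<.004)&(c[...,1]>.018)&(c[...,1]<.05)&(abs(c[...,2])<.02)]
print(np.polyfit(g[:,1],g[:,2],1),len(g))
for a in(.02,.028,.036): 
    h=g[abs(g[:,1]-a)<.004]; print(a,h[:,2].min().round(4),h[:,2].max().round(4))
E
```

```text
t 39.52 p [0.6089 0.0979 0.3623] jaw -80.59 tilt [ 0.0002 -0.0024] w 0.17 F [ 0.2 -0.2 -1.9]
[-0.01412979 -0.03537021  0.21319585]
handle y [-0.0286  0.0446] top x [0.1365 0.1438]
shank 0.225 z [-0.018   0.0164] ymax [-0.0095  0.0061] xmax 0.26
[-0.00633631 -0.00040796] 2378
0.02 -0.0084 0.0071
0.028 -0.0083 0.0074
0.036 -0.0087 0.0073
```

View pics/w9.png

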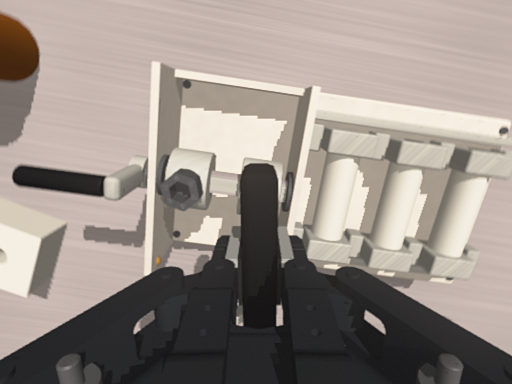

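Call:
{"api": "servo_tool", "payload": {
  "targets": [
    {"ax": -3,"ay": 0,"az": 0,"dx": 0,"dy": 0,"dz": 0,"grip": 0.005},
    {"ax": 0,"ay": 0,"az": 0,"dx": -0.01,"dy": 0,"dz": 0,"grip": 0.005},
    {"ax": 0,"ay": 0,"az": 0,"dx": -0.015,"dy": 0,"dz": 0,"grip": 0.005},
    {"ax": 0,"ay": 0,"az": 0,"dx": -0.015,"dy": 0,"dz": 0,"grip": 0.005},
    {"ax": 0,"ay": 0,"az": 0,"dx": 0,"dy": -0.035,"dz": -0.01,"grip": 0.005},
    {"ax": 0,"ay": 0,"az": 0,"dx": 0,"dy": -0.035,"dz": -0.01,"grip": 0.005},
    {"ax": 0,"ay": 0,"az": 0,"dx": 0,"dy": 0,"dz": 0,"grip": 0.005},
    {"ax": 0,"ay": 0,"az": 0,"dx": 0,"dy": 0,"dz": 0,"grip": 0.005}
  ]
}}

```text
clock: 40.58
position: [0.5349, 0.1023, 0.4109]
tool_rot: [0.444, 0.549, -0.441, 0.555]
ft_force: [0.3, -0.9, -1.1]
width: 0.172
```

```bash
cat >> h.py <<'E'
def screws(f):
    p,d,M=snap('wrist');S=8;W=[]
    for xy in((.6086,.0983),(.6067,.1577)):
        g=np.mgrid[-20:20:1/S,-20:20:1/S]/1e3
        P=np.stack([xy[0]-g[0],xy[1]-g[1],np.full_like(g[0],.122)],-1).reshape(-1,3)
        uv=proj(P,M).reshape(*g[0].shape,2).astype(np.float32)
        W.append(cv2.remap(p[:,:,::-1].copy(),uv[...,0],uv[...,1],cv2.INTER_CUBIC))
    cv2.imwrite('pics/'+f,np.hstack(W));return p,d,M
E
python3 - <<'E'
from h import *
st();p,d,M=screws('scr2.png');crank(d,M);cv2.imwrite('pics/w10.png',p[:,:,::-1])
E
```

```text
t 40.58 p [0.5349 0.1023 0.4109] jaw -77.39 tilt [ 0.0086 -0.0016] w 0.172 F [ 0.3 -0.9 -1.1]
crank: x -0.007 0.0058 mid -0.0006 ztop 0.1382
```

View pics/scr2.png

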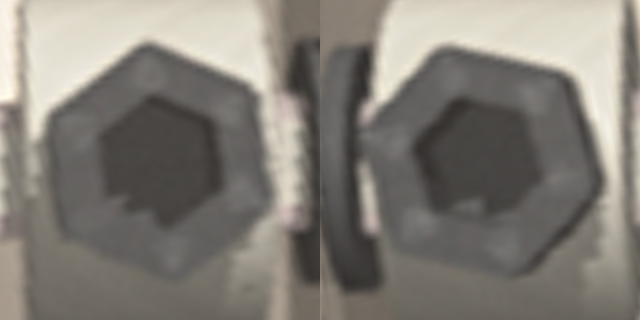

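Screw0's corners now sit at +7°, from 16° before. That is 69° of clockwise turn to about 1.48–1.5 rad, and the torque had risen to 0.21 N m, so it is on its stop. The crank is still upright. Screw1 next.

```bash
python3 - <<'E'
from h import *
plan(.6067,.1577,.40,13,10)
E
```

```text
jaw -77.4 turn -89.6 q6 1.42 down err [ 0.0084 -0.0016]
dx 0.0011 dy 0.0082 dz -0.0038 ax 8.96 
dx 0.0011 dy 0.0075 dz -0.0051 ax 8.96 
dx 0.0011 dy 0.0066 dz -0.0062 ax 8.96 
dx 0.0011 dy 0.0056 dz -0.0071 ax 8.96 
dx 0.0011 dy 0.0044 dz -0.0079 ax 8.96 
dx 0.0011 dy 0.0031 dz -0.0085 ax 8.96 
dx 0.0011 dy 0.0017 dz -0.0089 ax 8.96 
dx 0.0011 dy 0.0003 dz -0.0091 ax 8.96 
dx 0.0011 dy -0.0011 dz -0.0090 ax 8.96 
dx 0.0011 dy -0.0025 dz -0.0087 ax 8.96 ay 0.19 az -0.45
```

Call:
{"api": "servo_tool", "payload": {
  "targets": [
    {"ax": -9,"ay": 0.2,"az": -0.4,"dx": 0,"dy": 0.008,"dz": -0.004,"grip": 0.005},
    {"ax": -9,"ay": 0,"az": 0,"dx": 0,"dy": 0.0087,"dz": -0.0025,"grip": 0.005},
    {"ax": -9,"ay": 0,"az": 0,"dx": 0,"dy": 0.009,"dz": -0.001,"grip": 0.005},
    {"ax": -9,"ay": 0,"az": 0,"dx": 0,"dy": 0.009,"dz": 0.0004,"grip": 0.005},
    {"ax": -9,"ay": 0,"az": 0,"dx": 0,"dy": 0.009,"dz": 0.0018,"grip": 0.005},
    {"ax": -9,"ay": 0,"az": 0,"dx": 0,"dy": 0.0085,"dz": 0.003,"grip": 0.005},
    {"ax": -9,"ay": 0,"az": 0,"dx": 0,"dy": 0.008,"dz": 0.0044,"grip": 0.005},
    {"ax": -9,"ay": 0,"az": 0,"dx": 0,"dy": 0.007,"dz": 0.0056,"grip": 0.005},
    {"ax": -9,"ay": 0,"az": 0,"dx": 0,"dy": 0.006,"dz": 0.0067,"grip": 0.005},
    {"ax": -8,"ay": 0,"az": 0,"dx": 0,"dy": 0.004,"dz": 0.006,"grip": 0.005},
    {"ax": 0,"ay": 0,"az": 0,"dx": 0,"dy": 0,"dz": 0,"grip": 0.005},
    {"ax": 0,"ay": 0,"az": 0,"dx": 0,"dy": 0,"dz": 0,"grip": 0.005}
  ]
}}

```text
clock: 42.12
position: [0.6156, 0.1582, 0.41]
tool_rot: [-0.087, 0.701, 0.087, 0.702]
ft_force: [0.2, -0.2, -0.9]
width: 0.174
```

```bash
python3 - <<'E'
from h import *
st();plan(.6067,.1576,.393,13,2)
E
```

```text
t 42.12 p [0.6156 0.1582 0.41  ] jaw 14.14 tilt [ 0.0012 -0.0004] w 0.174 F [ 0.2 -0.2 -0.9]
jaw 14.14 turn -1.14 q6 -0.1 down err [ 0.0012 -0.0004]
dx 0.0085 dy 0.0008 dz -0.0044 ax 0.57 
dx 0.0085 dy 0.0007 dz -0.0044 ax 0.57 ay 0.06 az 0.04
```

Call:
{"api": "servo_tool", "payload": {
  "targets": [
    {"ax": 0.5,"ay": 0.1,"az": 0,"dx": 0.008,"dy": 0.0008,"dz": -0.004,"grip": 0.005},
    {"ax": 0.5,"ay": 0,"az": 0,"dx": 0.008,"dy": 0.0007,"dz": -0.004,"grip": 0.005},
    {"ax": 0,"ay": 0,"az": 0,"dx": 0,"dy": 0,"dz": 0,"grip": 0.005},
    {"ax": 0,"ay": 0,"az": 0,"dx": 0,"dy": 0,"dz": 0,"grip": 0.005}
  ]
}}

```text
clock: 42.62
position: [0.6065, 0.1573, 0.3927]
tool_rot: [-0.079, 0.703, 0.079, 0.702]
ft_force: [-0.0, -0.5, -0.7]
width: 0.174
```

```bash
python3 - <<'E'
from h import *
st();plan(.6067,.1576,.363,13,3)
E
```

```text
t 42.62 p [0.6065 0.1573 0.3927] jaw 12.82 tilt [-0.0013 -0.001 ] w 0.174 F [-0.  -0.5 -0.7]
jaw 12.82 turn 0.18 q6 -0.07 down err [-0.0013 -0.001 ]
dx 0.0099 dy 0.0001 dz 0.0001 ax -0.06 
dx 0.0099 dy 0.0001 dz 0.0001 ax -0.06 
dx 0.0099 dy 0.0001 dz 0.0001 ax -0.06 ay -0.08 az 0.04
```

Call:
{"api": "servo_tool", "payload": {
  "targets": [
    {"ax": 0,"ay": -0.1,"az": 0,"dx": 0.006,"dy": 0.0002,"dz": 0.0002,"grip": 0.005},
    {"ax": 0,"ay": 0,"az": 0,"dx": 0.006,"dy": 0,"dz": 0,"grip": 0.005},
    {"ax": 0,"ay": 0,"az": 0,"dx": 0.005,"dy": 0,"dz": 0,"grip": 0.005},
    {"ax": 0,"ay": 0,"az": 0,"dx": 0.004,"dy": 0,"dz": 0,"grip": 0.005},
    {"ax": 0,"ay": 0,"az": 0,"dx": 0,"dy": 0,"dz": 0,"grip": 0.005}
  ]
}}

```text
clock: 43.25
position: [0.6068, 0.1576, 0.3702]
tool_rot: [-0.079, 0.703, 0.079, 0.703]
ft_force: [0.6, -0.8, -0.9]
width: 0.175
```

```bash
python3 - <<'E'
from h import *
st();print(state()['torque'])
E
```

```text
t 43.25 p [0.6068 0.1576 0.3702] jaw 12.81 tilt [ 0.0005 -0.0006] w 0.175 F [ 0.6 -0.8 -0.9]
[ 0.05910745 -0.00420163  0.02564431]
```

Free entry. Go deeper and start the turn.

Call:
{"api": "servo_tool", "payload": {
  "targets": [
    {"ax": 0,"ay": 0,"az": 0,"dx": 0.004,"dy": 0,"dz": 0,"grip": 0.005},
    {"ax": 0,"ay": 0,"az": 0,"dx": 0.004,"dy": 0,"dz": 0,"grip": 0.005},
    {"ax": 0,"ay": 0,"az": 0,"dx": 0,"dy": 0,"dz": 0,"grip": 0.005},
    {"ax": 6,"ay": 0,"az": 0,"dx": 0,"dy": 0,"dz": 0,"grip": 0.005},
    {"ax": 6,"ay": 0,"az": 0,"dx": 0,"dy": 0,"dz": 0,"grip": 0.005},
    {"ax": 6,"ay": 0,"az": 0,"dx": 0,"dy": 0,"dz": 0,"grip": 0.005},
    {"ax": 6,"ay": 0,"az": 0,"dx": 0,"dy": 0,"dz": 0,"grip": 0.005}
  ]
}}

```text
clock: 44.12
position: [0.6068, 0.1579, 0.3618]
tool_rot: [0.073, 0.703, -0.073, 0.704]
ft_force: [0.1, 0.4, -2.4]
width: 0.169
```

```bash
python3 - <<'E'
from h import *
st();print(state()['torque'])
E
```

```text
t 44.12 p [0.6068 0.1579 0.3618] jaw -11.87 tilt [ 0.001  -0.0002] w 0.169 F [ 0.1  0.4 -2.4]
[0.07394931 0.04355308 0.1391262 ]
```

Call:
{"api": "servo_tool", "payload": {
  "targets": [
    {"ax": 6,"ay": 0,"az": 0,"dx": 0,"dy": 0,"dz": 0,"grip": 0.005},
    {"ax": 6,"ay": 0,"az": 0,"dx": 0,"dy": 0,"dz": 0,"grip": 0.005},
    {"ax": 6,"ay": 0,"az": 0,"dx": 0,"dy": 0,"dz": 0,"grip": 0.005},
    {"ax": 6,"ay": 0,"az": 0,"dx": 0,"dy": 0,"dz": 0,"grip": 0.005},
    {"ax": 6,"ay": 0,"az": 0,"dx": 0,"dy": 0,"dz": 0,"grip": 0.005},
    {"ax": 6,"ay": 0,"az": 0,"dx": 0,"dy": 0,"dz": 0,"grip": 0.005},
    {"ax": 6,"ay": 0,"az": 0,"dx": 0,"dy": 0,"dz": 0,"grip": 0.005},
    {"ax": 6,"ay": 0,"az": 0,"dx": 0,"dy": 0,"dz": 0,"grip": 0.005},
    {"ax": 6,"ay": 0,"az": 0,"dx": 0,"dy": 0,"dz": 0,"grip": 0.005},
    {"ax": 5,"ay": 0,"az": 0,"dx": 0,"dy": 0,"dz": 0,"grip": 0.005}
  ]
}}

```text
clock: 45.38
position: [0.6069, 0.1577, 0.3619]
tool_rot: [0.419, 0.569, -0.42, 0.57]
ft_force: [-0.1, 0.2, -0.7]
width: 0.169
```

```bash
python3 - <<'E'
from h import *
st();print(state()['torque'])
E
```

```text
t 45.38 p [0.6069 0.1577 0.3619] jaw -72.74 tilt [ 0.0013 -0.0017] w 0.169 F [-0.1  0.2 -0.7]
[0.05585208 0.10138666 0.14247223]
```

Call:
{"api": "servo_tool", "payload": {
  "targets": [
    {"ax": 4,"ay": 0,"az": 0,"dx": 0,"dy": 0,"dz": 0,"grip": 0.005},
    {"ax": 4,"ay": 0,"az": 0,"dx": 0,"dy": 0,"dz": 0,"grip": 0.005},
    {"ax": 4,"ay": 0,"az": 0,"dx": 0,"dy": 0,"dz": 0,"grip": 0.005}
  ]
}}

```text
clock: 45.75
position: [0.6069, 0.1577, 0.3619]
tool_rot: [0.478, 0.52, -0.478, 0.522]
ft_force: [0.5, 0.9, -2.0]
width: 0.17
```

```bash
python3 - <<'E'
from h import *
st();print(state()['torque'])
E
```

```text
t 45.75 p [0.6069 0.1577 0.3619] jaw -85.09 tilt [ 0.0013 -0.0023] w 0.17 F [ 0.5  0.9 -2. ]
[0.10295118 0.03524419 0.17520211]
```

Call:
{"api": "servo_tool", "payload": {
  "targets": [
    {"ax": 4,"ay": 0,"az": 0,"dx": 0,"dy": 0,"dz": 0,"grip": 0.005},
    {"ax": 4,"ay": 0,"az": 0,"dx": 0,"dy": 0,"dz": 0,"grip": 0.005},
    {"ax": 0,"ay": 0,"az": 0,"dx": 0,"dy": 0,"dz": 0,"grip": 0.005}
  ]
}}

```text
clock: 46.12
position: [0.6068, 0.1577, 0.3619]
tool_rot: [-0.514, -0.484, 0.515, -0.486]
ft_force: [-0.1, 0.8, -2.1]
width: 0.173
```

```bash
python3 - <<'E'
from h import *
st();print(state()['torque'])
E
```

```text
t 46.12 p [0.6068 0.1577 0.3619] jaw -93.31 tilt [ 0.0012 -0.0026] w 0.173 F [-0.1  0.8 -2.1]
[ 0.07422873 -0.00957818  0.03950837]
```

Call:
{"api": "servo_tool", "payload": {
  "targets": [
    {"ax": -3,"ay": 0,"az": 0,"dx": 0,"dy": 0,"dz": 0,"grip": 0.005},
    {"ax": 0,"ay": 0,"az": 0,"dx": -0.01,"dy": 0,"dz": 0,"grip": 0.005},
    {"ax": 0,"ay": 0,"az": 0,"dx": -0.015,"dy": 0,"dz": 0,"grip": 0.005},
    {"ax": 0,"ay": 0,"az": 0,"dx": -0.02,"dy": 0,"dz": 0,"grip": 0.005},
    {"ax": 0,"ay": 0,"az": 0,"dx": 0,"dy": -0.035,"dz": 0.01,"grip": 0.005},
    {"ax": 0,"ay": 0,"az": 0,"dx": 0,"dy": -0.035,"dz": 0.01,"grip": 0.005},
    {"ax": 0,"ay": 0,"az": 0,"dx": 0,"dy": 0,"dz": 0,"grip": 0.005},
    {"ax": 0,"ay": 0,"az": 0,"dx": 0,"dy": 0,"dz": 0,"grip": 0.005}
  ]
}}

```text
clock: 47.12
position: [0.5354, 0.1374, 0.4161]
tool_rot: [0.503, 0.496, -0.499, 0.502]
ft_force: [0.6, -0.9, -2.0]
width: 0.169
```

```bash
python3 - <<'E'
from h import *
st();p,d,M=screws('scr3.png');crank(d,M);cv2.imwrite('pics/w11.png',p[:,:,::-1])
E
```

```text
t 47.12 p [0.5354 0.1374 0.4161] jaw -90.17 tilt [ 0.01  -0.002] w 0.169 F [ 0.6 -0.9 -2. ]
crank: x -0.0072 0.0057 mid -0.0008 ztop 0.1381
```

View pics/scr3.png

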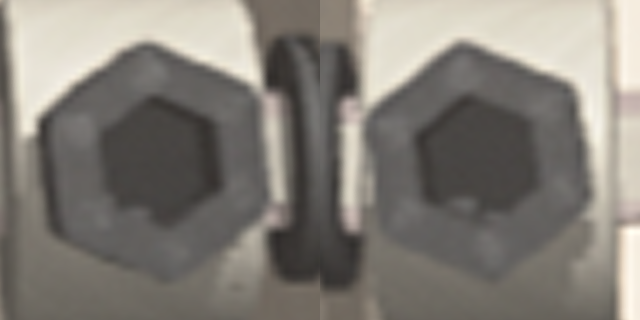

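Both screw heads show the same corner angle, about 7°, with 1.5 rad expected at 6°. The crank is still upright. Returning the key.

```bash
python3 - <<'E'
from h import *
plan(.4747,.3657,.415,-50,6)
E
```

```text
jaw -90.18 turn 40.18 q6 1.71 down err [ 0.0098 -0.002 ]
dx 0.0002 dy -0.0102 dz -0.0380 ax -6.70 
dx 0.0002 dy -0.0057 dz -0.0390 ax -6.70 
dx 0.0002 dy -0.0012 dz -0.0394 ax -6.70 
dx 0.0002 dy 0.0034 dz -0.0392 ax -6.70 
dx 0.0002 dy 0.0080 dz -0.0386 ax -6.70 
dx 0.0002 dy 0.0124 dz -0.0374 ax -6.70 ay 0.11 az -0.56
```

Call:
{"api": "servo_tool", "payload": {
  "targets": [
    {"ax": -6.7,"ay": 0.1,"az": -0.6,"dx": 0,"dy": -0.01,"dz": -0.038,"grip": 0.005},
    {"ax": -6.7,"ay": 0,"az": 0,"dx": 0,"dy": -0.006,"dz": -0.039,"grip": 0.005},
    {"ax": -6.7,"ay": 0,"az": 0,"dx": 0,"dy": -0.001,"dz": -0.039,"grip": 0.005},
    {"ax": -6.7,"ay": 0,"az": 0,"dx": 0,"dy": 0.003,"dz": -0.039,"grip": 0.005},
    {"ax": -6.7,"ay": 0,"az": 0,"dx": 0,"dy": 0.008,"dz": -0.038,"grip": 0.005},
    {"ax": -5,"ay": 0,"az": 0,"dx": 0,"dy": 0.012,"dz": -0.033,"grip": 0.005},
    {"ax": 0,"ay": 0,"az": 0,"dx": 0,"dy": 0,"dz": 0,"grip": 0.005},
    {"ax": 0,"ay": 0,"az": 0,"dx": 0,"dy": 0,"dz": 0,"grip": 0.005}
  ]
}}

```text
clock: 48.18
position: [0.4787, 0.3692, 0.4158]
tool_rot: [0.302, 0.639, -0.302, 0.64]
ft_force: [0.1, -0.4, -1.4]
width: 0.168
```

```bash
python3 - <<'E'
from h import *
st();plan(.4747,.3657,.33,-50,3)
E
```

```text
t 48.17 p [0.4787 0.3692 0.4158] jaw -50.56 tilt [ 0.0011 -0.0007] w 0.168 F [ 0.1 -0.4 -1.4]
jaw -50.56 turn 0.56 q6 1.43 down err [ 0.0011 -0.0007]
dx 0.0286 dy -0.0018 dz 0.0000 ax -0.19 
dx 0.0286 dy -0.0018 dz 0.0000 ax -0.19 
dx 0.0286 dy -0.0018 dz 0.0000 ax -0.19 ay 0.07 az -0.03
```

Call:
{"api": "servo_tool", "payload": {
  "targets": [
    {"ax": 0,"ay": 0,"az": 0,"dx": 0.03,"dy": -0.0025,"dz": 0,"grip": 0.005},
    {"ax": 0,"ay": 0,"az": 0,"dx": 0.03,"dy": -0.002,"dz": 0,"grip": 0.005},
    {"ax": 0,"ay": 0,"az": 0,"dx": 0.03,"dy": -0.001,"dz": 0,"grip": 0.005},
    {"ax": 0,"ay": 0,"az": 0,"dx": 0.01,"dy": 0,"dz": 0,"grip": 0.005},
    {"ax": 0,"ay": 0,"az": 0,"dx": 0,"dy": 0,"dz": 0,"grip": 0.005},
    {"ax": 0,"ay": 0,"az": 0,"dx": 0,"dy": 0,"dz": 0,"grip": 0.005}
  ]
}}

```text
clock: 48.92
position: [0.4781, 0.3618, 0.3158]
tool_rot: [0.306, 0.636, -0.304, 0.639]
ft_force: [0.3, 0.3, -0.5]
width: 0.17
```

```bash
python3 - <<'E'
from h import *
st();plan(.4747,.3657,.262,-50.5,3)
E
```

```text
t 48.92 p [0.4781 0.3618 0.3158] jaw -51.11 tilt [0.005 0.001] w 0.17 F [ 0.3  0.3 -0.5]
jaw -51.11 turn 0.61 q6 1.43 down err [0.005 0.001]
dx 0.0179 dy -0.0001 dz -0.0017 ax -0.20 
dx 0.0179 dy -0.0001 dz -0.0017 ax -0.20 
dx 0.0179 dy -0.0001 dz -0.0017 ax -0.20 ay 0.14 az -0.26
```

Call:
{"api": "servo_tool", "payload": {
  "targets": [
    {"ax": -0.5,"ay": 0.15,"az": -0.25,"dx": 0,"dy": 0,"dz": -0.0045,"grip": 0.005},
    {"ax": 0,"ay": 0,"az": 0,"dx": 0,"dy": 0,"dz": 0,"grip": 0.005},
    {"ax": 0,"ay": 0,"az": 0,"dx": 0,"dy": 0,"dz": 0,"grip": 0.005}
  ]
}}

```text
clock: 49.3
position: [0.4752, 0.3658, 0.3179]
tool_rot: [0.303, 0.639, -0.301, 0.64]
ft_force: [0.8, -0.7, -1.7]
width: 0.173
```

```bash
python3 - <<'E'
from h import *
st();plan(.4747,.3657,.262,-50.5,3)
E
```

```text
t 49.3 p [0.4752 0.3658 0.3179] jaw -50.57 tilt [0.0024 0.0019] w 0.173 F [ 0.8 -0.7 -1.7]
jaw -50.57 turn 0.07 q6 1.43 down err [0.0024 0.0019]
dx 0.0186 dy -0.0002 dz -0.0001 ax -0.02 
dx 0.0186 dy -0.0002 dz -0.0001 ax -0.02 
dx 0.0186 dy -0.0002 dz -0.0001 ax -0.02 ay 0.00 az -0.17
```

Within 0.6 mm. Lower it in moderate steps.

Call:
{"api": "servo_tool", "payload": {
  "targets": [
    {"ax": 0,"ay": 0,"az": -0.15,"dx": 0.008,"dy": 0,"dz": 0,"grip": 0.005},
    {"ax": 0,"ay": 0,"az": 0,"dx": 0.01,"dy": 0,"dz": 0,"grip": 0.005},
    {"ax": 0,"ay": 0,"az": 0,"dx": 0.01,"dy": 0,"dz": 0,"grip": 0.005},
    {"ax": 0,"ay": 0,"az": 0,"dx": 0.01,"dy": 0,"dz": 0,"grip": 0.005},
    {"ax": 0,"ay": 0,"az": 0,"dx": 0.01,"dy": 0,"dz": 0,"grip": 0.005},
    {"ax": 0,"ay": 0,"az": 0,"dx": 0.005,"dy": 0,"dz": 0,"grip": 0.005},
    {"ax": 0,"ay": 0,"az": 0,"dx": 0,"dy": 0,"dz": 0,"grip": 0.005}
  ]
}}

```text
clock: 50.18
position: [0.4756, 0.366, 0.2618]
tool_rot: [0.303, 0.639, -0.301, 0.64]
ft_force: [-0.3, 0.5, 4.7]
width: 0.17
```

```bash
python3 - <<'E'
from h import *
st();plan(.4747,.3657,.262,-50.5,1)
E
```

```text
t 50.17 p [0.4756 0.366  0.2618] jaw -50.57 tilt [0.0019 0.0011] w 0.17 F [-0.3  0.5  4.7]
jaw -50.57 turn 0.07 q6 1.43 down err [0.0019 0.0011]
dx -0.0002 dy -0.0009 dz -0.0003 ax -0.07 ay 0.02 az -0.12
```

Call:
{"api": "servo_tool", "payload": {
  "targets": [
    {"ax": 0,"ay": 0,"az": 0,"dx": 0,"dy": 0,"dz": 0,"grip": 0.05},
    {"ax": 0,"ay": 0,"az": 0,"dx": 0,"dy": 0,"dz": 0,"grip": 0.05},
    {"ax": 0,"ay": 0,"az": 0,"dx": 0,"dy": 0,"dz": 0,"grip": 0.05},
    {"ax": 0,"ay": 0,"az": 0,"dx": 0,"dy": 0,"dz": 0,"grip": 0.05},
    {"ax": 0,"ay": 0,"az": 0,"dx": -0.03,"dy": 0,"dz": 0,"grip": 0.05},
    {"ax": 0,"ay": 0,"az": 0,"dx": -0.05,"dy": 0,"dz": 0,"grip": 0.05},
    {"ax": 0,"ay": 0,"az": 0,"dx": -0.05,"dy": 0,"dz": 0,"grip": 0.02},
    {"ax": 0,"ay": 0,"az": 0,"dx": 0,"dy": 0,"dz": 0,"grip": 0.0},
    {"ax": 0,"ay": 0,"az": 0,"dx": 0,"dy": 0,"dz": 0,"grip": 0.0}
  ]
}}

```text
clock: 51.3
position: [0.4753, 0.3658, 0.3941]
tool_rot: [0.302, 0.639, -0.302, 0.639]
ft_force: [-0.1, -0.5, -0.1]
width: 0.002
```

```bash
cat >> h.py <<'E'
Rm=np.array([[np.cos(TH),np.sin(TH)],[-np.sin(TH),np.cos(TH)]])
def door():
    A=[]
    for n in('scene','side'):
        p,d,M=snap(n);c=cloud(d,M);m=(c[...,:2]-MT)@Rm.T;z=c[...,2]
        k=(d>0)&(z>.04)&(z<.125)&(m[...,0]>-.24)&(m[...,0]<-.07)&(m[...,1]>.02)&(m[...,1]<.16)
        q=np.c_[m[k],z[k]];A.append(q);t=q[(q[:,2]>.1)&(q[:,2]<.112)]
        print(n,len(q),'top pts',len(t),'x',t[:,0].min().round(4),t[:,0].max().round(4),'y',t[:,1].min().round(4),t[:,1].max().round(4))
        if len(t)>10:
            v=cv2.fitLine(t[:,:2].astype(np.float32),cv2.DIST_HUBER,0,.001,.001).ravel();print('  line dir ang (0=shut)',np.degrees(np.arctan2(-v[0]*np.sign(v[1]),abs(v[1]))).round(2),'pt',v[2:].round(4))
E
python3 - <<'E'
from h import *
st();door();p,d,M=snap('wrist');key(d,M)
E
```

```text
t 51.3 p [0.4753 0.3658 0.3941] jaw -50.58 tilt [-0.     -0.0001] w 0.002 F [-0.1 -0.5 -0.1]
scene 578 top pts 138 x -0.1698 -0.0701 y 0.02 0.1484
  line dir ang (0=shut) 37.9 pt [-0.1301  0.0757]
side 799 top pts 160 x -0.1668 -0.07 y 0.0207 0.1488
  line dir ang (0=shut) 38.94 pt [-0.1212  0.0593]
z 0.1179 ctr 0.4793 0.3698 sz 0.0804 0.0158 ax 38.93
z 0.0444 ctr 0.4743 0.3651 sz 0.0804 0.0802 ax 76.21
```

```bash
python3 - <<'E'
from h import *
w=mw(-.184,.095);print(w,np.hypot(*w));plan(*w,.30,-50.6,5)
E
```

```text
[0.42350454 0.13016354] 0.4430560279295022
jaw -50.58 turn -0.02 q6 1.43 down err [-0.0009 -0.0006]
dx 0.0187 dy -0.0380 dz 0.0298 ax 0.00 
dx 0.0187 dy -0.0380 dz 0.0298 ax 0.00 
dx 0.0187 dy -0.0380 dz 0.0298 ax 0.00 
dx 0.0187 dy -0.0380 dz 0.0298 ax 0.00 
dx 0.0187 dy -0.0380 dz 0.0298 ax 0.00 ay -0.01 az 0.06
```

Call:
{"api": "servo_tool", "payload": {
  "targets": [
    {"ax": 0,"ay": 0,"az": 0,"dx": 0.005,"dy": -0.038,"dz": 0.03,"grip": 0},
    {"ax": 0,"ay": 0,"az": 0,"dx": 0.015,"dy": -0.038,"dz": 0.03,"grip": 0},
    {"ax": 0,"ay": 0,"az": 0,"dx": 0.02,"dy": -0.038,"dz": 0.03,"grip": 0},
    {"ax": 0,"ay": 0,"az": 0,"dx": 0.02,"dy": -0.038,"dz": 0.03,"grip": 0},
    {"ax": 0,"ay": 0,"az": 0,"dx": 0.02,"dy": -0.036,"dz": 0.028,"grip": 0},
    {"ax": 0,"ay": 0,"az": 0,"dx": 0,"dy": 0,"dz": 0,"grip": 0},
    {"ax": 0,"ay": 0,"az": 0,"dx": 0,"dy": 0,"dz": 0,"grip": 0}
  ]
}}

```text
clock: 52.32
position: [0.4221, 0.126, 0.3062]
tool_rot: [0.3, 0.642, -0.304, 0.637]
ft_force: [0.1, 0.0, -0.8]
width: -0.002
```

```bash
python3 - <<'E'
from h import *
st();w=mw(-.184,.095);plan(*w,.235,-50.6,3)
p,d,M=snap('wrist');c=cloud(d,M);m=(c[...,:2]-MT)@Rm.T;z=c[...,2]
k=(d>0)&(z>.1)&(z<.113)&(m[...,0]<-.1)&(m[...,0]>-.21)&(m[...,1]>.02)&(m[...,1]<.15);q=m[k]
v=cv2.fitLine(q.astype(np.float32),cv2.DIST_HUBER,0,.001,.001).ravel();print(len(q),v,q.min(0),q.max(0),np.degrees(np.arctan2(-v[0]*np.sign(v[1]),abs(v[1]))))
key(d,M)
E
```

```text
t 52.33 p [0.4221 0.126  0.3062] jaw -50.54 tilt [-0.0097 -0.0025] w -0.002 F [ 0.1  0.  -0.8]
jaw -50.54 turn -0.06 q6 1.02 down err [-0.0097 -0.0025]
dx 0.0237 dy 0.0012 dz -0.0008 ax 0.02 
dx 0.0237 dy 0.0012 dz -0.0008 ax 0.02 
dx 0.0237 dy 0.0012 dz -0.0008 ax 0.02 ay -0.24 az 0.52
2869 [ 0.6094157  -0.7928509  -0.1327048   0.07687198] [-0.16853617  0.02781718] [-0.10004407  0.12089769] 37.547268
z 0.0438 ctr 0.4276 0.3357 sz 0.0065 0.0025 ax 135.12
```

Call:
{"api": "servo_tool", "payload": {
  "targets": [
    {"ax": 0,"ay": -0.2,"az": 0.5,"dx": 0.022,"dy": 0.001,"dz": 0,"grip": 0},
    {"ax": 0,"ay": 0,"az": 0,"dx": 0.024,"dy": 0.001,"dz": 0,"grip": 0},
    {"ax": 0,"ay": 0,"az": 0,"dx": 0.022,"dy": 0.001,"dz": 0,"grip": 0},
    {"ax": 0,"ay": 0,"az": 0,"dx": 0,"dy": 0,"dz": 0,"grip": 0}
  ]
}}

```text
clock: 52.88
position: [0.4255, 0.1319, 0.2374]
tool_rot: [0.301, 0.639, -0.299, 0.641]
ft_force: [-0.0, 0.2, 0.0]
width: -0.006
```

```bash
python3 - <<'E'
from h import *
st();s=state();m=Rm@(s['position'][:2]-MT);print('mach',m.round(4))
M=R.from_quat(s['tool_rot']).as_matrix()
H=np.array([-.093,.033]);prev=m
for th,off in((30,.020),(22,.021),(15,.022),(9,.023),(5,.024),(2,.025),(0,.025),(-2,.025)):
    t=np.radians(th);g=H+.105*np.array([-np.sin(t),np.cos(t)])+off*np.array([-np.cos(t),-np.sin(t)])
    w=Rm.T@(g-prev);W=np.r_[w,0];print(th,g.round(4),'dy %.4f dz %.4f'%(W@M[:,1],W@M[:,2]));prev=g
E
```

```text
t 52.88 p [0.4255 0.1319 0.2374] jaw -50.18 tilt [0.0038 0.0012] w -0.006 F [-0.   0.2  0. ]
mach [-0.182   0.0967]
30 [-0.1628  0.1139] dy 0.0257 dz -0.0018
22 [-0.1518  0.1225] dy 0.0139 dz 0.0001
15 [-0.1414  0.1287] dy 0.0120 dz 0.0015
9 [-0.1321  0.1331] dy 0.0100 dz 0.0023
5 [-0.1261  0.1355] dy 0.0063 dz 0.0019
2 [-0.1216  0.1371] dy 0.0044 dz 0.0015
0 [-0.118  0.138] dy 0.0035 dz 0.0015
-2 [-0.1143  0.1388] dy 0.0034 dz 0.0016
```

Push along the arc, stopping before the catch.

Call:
{"api": "servo_tool", "payload": {
  "targets": [
    {"ax": 0,"ay": 0,"az": 0,"dx": 0,"dy": 0.013,"dz": -0.001,"grip": 0},
    {"ax": 0,"ay": 0,"az": 0,"dx": 0,"dy": 0.013,"dz": -0.001,"grip": 0},
    {"ax": 0,"ay": 0,"az": 0,"dx": 0,"dy": 0.014,"dz": 0,"grip": 0},
    {"ax": 0,"ay": 0,"az": 0,"dx": 0,"dy": 0.012,"dz": 0.0015,"grip": 0},
    {"ax": 0,"ay": 0,"az": 0,"dx": 0,"dy": 0.01,"dz": 0.002,"grip": 0},
    {"ax": 0,"ay": 0,"az": 0,"dx": 0,"dy": 0,"dz": 0,"grip": 0}
  ]
}}

```text
clock: 53.62
position: [0.4781, 0.1747, 0.2405]
tool_rot: [0.301, 0.639, -0.298, 0.643]
ft_force: [-2.1, -0.6, 1.9]
width: -0.002
```

```bash
python3 - <<'E'
from h import *
st();s=state();print('mach',(Rm@(s['position'][:2]-MT)).round(4));door()
E
```

```text
t 53.62 p [0.4781 0.1747 0.2405] jaw -50.07 tilt [0.0072 0.0018] w -0.002 F [-2.1 -0.6  1.9]
mach [-0.128   0.1379]
scene 558 top pts 118 x -0.1349 -0.0719 y 0.0213 0.1563
  line dir ang (0=shut) 8.32 pt [-0.0994  0.0902]
side 644 top pts 125 x -0.143 -0.07 y 0.0201 0.1446
  line dir ang (0=shut) 12.35 pt [-0.1022  0.0748]
```

Call:
{"api": "servo_tool", "payload": {
  "targets": [
    {"ax": 0,"ay": 0,"az": 0,"dx": 0,"dy": 0.005,"dz": 0.002,"grip": 0},
    {"ax": 0,"ay": 0,"az": 0,"dx": 0,"dy": 0.005,"dz": 0.002,"grip": 0},
    {"ax": 0,"ay": 0,"az": 0,"dx": 0,"dy": 0.004,"dz": 0.002,"grip": 0}
  ]
}}

```text
clock: 54.1
position: [0.4909, 0.1781, 0.2403]
tool_rot: [0.3, 0.64, -0.299, 0.641]
ft_force: [-10.2, -1.1, 3.1]
width: 0.003
```

```bash
python3 - <<'E'
from h import *
st();s=state();print('mach',(Rm@(s['position'][:2]-MT)).round(4));door()
E
```

```text
t 54.1 p [0.4909 0.1781 0.2403] jaw -50.13 tilt [0.0018 0.0006] w 0.003 F [-10.2  -1.1   3.1]
mach [-0.1151  0.1408]
scene 471 top pts 100 x -0.121 -0.0701 y 0.0223 0.1577
  line dir ang (0=shut) 2.66 pt [-0.0939  0.0929]
side 560 top pts 106 x -0.1312 -0.0705 y 0.0203 0.1444
  line dir ang (0=shut) 10.85 pt [-0.1007  0.0925]
```

Call:
{"api": "servo_tool", "payload": {
  "targets": [
    {"ax": 0,"ay": 0,"az": 0,"dx": 0,"dy": 0.004,"dz": 0.003,"grip": 0},
    {"ax": 0,"ay": 0,"az": 0,"dx": 0,"dy": 0.004,"dz": 0.003,"grip": 0},
    {"ax": 0,"ay": 0,"az": 0,"dx": 0,"dy": 0.003,"dz": 0.002,"grip": 0}
  ]
}}

```text
clock: 54.58
position: [0.4957, 0.1788, 0.2396]
tool_rot: [0.294, 0.649, -0.306, 0.631]
ft_force: [-22.5, -1.7, 18.8]
width: 0.0
```

```bash
python3 - <<'E'
from h import *
st();s=state();print('mach',(Rm@(s['position'][:2]-MT)).round(4))
E
```

```text
t 54.58 p [0.4957 0.1788 0.2396] jaw -50.17 tilt [-0.0298 -0.0043] w 0.0 F [-22.5  -1.7  18.8]
mach [-0.1104  0.1413]
```

Call:
{"api": "servo_tool", "payload": {
  "targets": [
    {"ax": 0,"ay": -1,"az": 1,"dx": 0,"dy": -0.01,"dz": -0.004,"grip": 0},
    {"ax": 0,"ay": 0,"az": 0,"dx": 0,"dy": -0.02,"dz": -0.01,"grip": 0},
    {"ax": 0,"ay": 0,"az": 0,"dx": -0.03,"dy": -0.015,"dz": 0,"grip": 0},
    {"ax": 0,"ay": 0,"az": 0,"dx": -0.06,"dy": 0,"dz": 0,"grip": 0},
    {"ax": 0,"ay": 0,"az": 0,"dx": -0.06,"dy": 0,"dz": 0,"grip": 0},
    {"ax": 0,"ay": 0,"az": 0,"dx": -0.04,"dy": 0.02,"dz": -0.02,"grip": 0},
    {"ax": 0,"ay": 0,"az": 0,"dx": 0,"dy": 0.0,"dz": 0,"grip": 0},
    {"ax": 0,"ay": 0,"az": 0,"dx": 0,"dy": 0,"dz": 0,"grip": 0}
  ]
}}

```text
clock: 55.58
position: [0.454, 0.1894, 0.4354]
tool_rot: [0.298, 0.639, -0.302, 0.641]
ft_force: [0.4, -1.1, -0.4]
width: 0.006
```

```bash
python3 - <<'E'
from h import *
st();door();p,d,M=screws('scr4.png');cv2.imwrite('pics/w12.png',p[:,:,::-1]);crank(d,M);key(d,M)
c=cloud(d,M);m=(c[...,:2]-MT)@Rm.T;z=c[...,2]
k=(d>0)&(z>.1045)&(z<.112)&(m[...,0]<-.07)&(m[...,0]>-.21)&(m[...,1]>.02)&(m[...,1]<.16);q=m[k]
if len(q)>10:
  v=cv2.fitLine(q.astype(np.float32),cv2.DIST_HUBER,0,.001,.001).ravel();print('door',len(q),v,q.min(0),q.max(0),np.degrees(np.arctan2(-v[0]*np.sign(v[1]),abs(v[1]))))
E
```

```text
t 55.58 p [0.454  0.1894 0.4354] jaw -50.19 tilt [ 0.0009 -0.0056] w 0.006 F [ 0.4 -1.1 -0.4]
scene 424 top pts 127 x -0.0995 -0.0709 y 0.0227 0.1489
  line dir ang (0=shut) -0.35 pt [-0.0929  0.0892]
side 434 top pts 111 x -0.0985 -0.0702 y 0.0204 0.1478
  line dir ang (0=shut) -0.04 pt [-0.0939  0.0834]
crank: x -0.0077 0.0058 mid -0.001 ztop 0.1381
z 0.1179 ctr 0.4701 0.3609 sz 0.0740 0.0161 ax 39.76
z 0.0445 ctr 0.4744 0.3651 sz 0.0810 0.0801 ax 76.03
door 891 [ 0.00129528  0.99999917 -0.09433064  0.08630884] [-0.09894321  0.02229656] [-0.08976507  0.14609148] -0.074214324
```

View pics/w12.png

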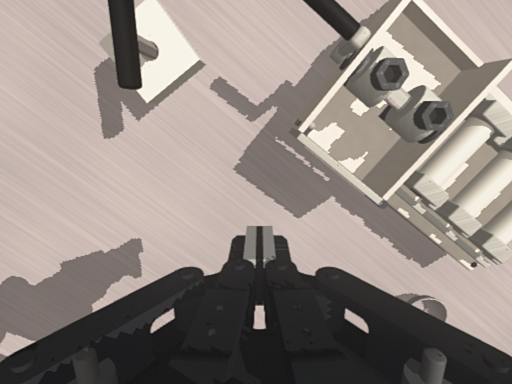

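Door is shut flush (0°) and the key stands in its rest. One last check of the rack, then I'll hand in.

```bash
python3 - <<'E'
from h import *
for n in('scene','side'):
    p,d,M=snap(n);c=cloud(d,M);m=(c[...,:2]-MT)@Rm.T;z=c[...,2]
    for y in(-.135,-.075,-.015):
        o=[]
        for x in(-.05,.05):
            k=(abs(m[...,0]-x)<.008)&(abs(m[...,1]-y)<.015)&(d>0);o.append((np.median(z[k]).round(4),int(k.sum())))
        print(n,y,o)
    crank(d,M);key(d,M)
close_job()
E
```

```text
scene -0.135 [(np.float64(0.0908), 31), (np.float64(0.0901), 37)]
scene -0.075 [(np.float64(0.0911), 39), (np.float64(0.0901), 38)]
scene -0.015 [(np.float64(0.0899), 37), (np.float64(0.0907), 37)]
crank: x -0.0048 0.0063 mid 0.0008 ztop 0.1407
z 0.1184 ctr 0.4763 0.3659 sz 0.0900 0.0163 ax 39.43
z 0.0452 ctr 0.4743 0.3643 sz 0.0813 0.0810 ax 75.41
side -0.135 [(np.float64(0.0907), 48), (np.float64(0.0914), 50)]
side -0.075 [(np.float64(0.0919), 42), (np.float64(0.0921), 37)]
side -0.015 [(np.float64(0.0905), 53), (np.float64(0.091), 44)]
crank: x -0.007 0.0041 mid -0.0014 ztop 0.1417
z 0.1183 ctr 0.4773 0.3616 sz 0.0913 0.0191 ax 38.90
z 0.0459 ctr 0.4755 0.3618 sz 0.0865 0.0795 ax 75.33
the job is handed in; nothing more can be done
```

The job is done and handed in. I laid the three white rollers in the rack and cranked the flat upright. I then tightened both setscrews, stood the key back in its rest and pushed the door shut.

- **Rollers:** all three lie fully down, with end-block tops at about 90 mm at both ends of every slot.
- **Shaft:** the crank stayed upright to about 1–1.5° through the tightening and the door push. The cameras put the handle's middle at -1.4 to +0.8 mm, so they disagree by about that much.
- **Setscrews:** both heads show the same final angle, about 1.47–1.48 rad from the pictures against a stop at 1.5. The gap is within my reading error. The key turned about 25–30° more than the screws at the end. On the first screw the torque rose to about 0.21 N m, well above the turning friction. On the second my highest reading was 0.175 N m, and it dropped to 0.04 after the last step, so for that one I am relying on the matching head angle.
- **Key:** it stands in its bore with its top at 118 mm; 119 mm was expected.
- **Door:** all three cameras read within 0.4° of shut, with the robot clear of it.

I did not touch the bowl, jar, scraper or the brown and yellow look-alikes. I saw no roller get knocked aside.

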